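# Strike the first case back by hand on the bench press

### The arm

A 6-joint arm with a two-finger parallel gripper is mounted at the origin on the work surface. World frame = base frame: x ahead of the robot, y to its left, z up, the work surface at z = 0. Lengths are in mm, angles in rad, forces in N, time in s.
With the tool pointing down it reaches from about 400 to 925 mm from the base axis. Payload 12.5 kg.
Tool frame: the origin (TCP) lies at the very end of the fingers, on their centre line; the grasp point (between the pads) lies env.grip_point_offset behind it (env.grip_point_offset is the distance from the TCP to the grasp point, in mm); y points along the fingers, z is the direction in which the jaws open and shut, and the axes are right-handed (so a half turn about y gives the same grasp; the last joint's range is limited). The gripper opens to 95 mm and grips with 3 to 60 N. Pads are 20 mm wide; open, the fingers measure 119 mm over their backs; the gripper's body (75 mm by 180 mm) begins 59 mm behind the grasp point.
Start: joints at [-1.37, 0.491, 1.559, -0, 1.092, -0.106], TCP at [188.779, -595.827, 214.661] pointing down, gripper open.
Joint ranges: [-3.1, 3.1], [-0.84, 2.19], [0.05, 2.79], [-1.13, 4.28], [0.06, 2.93], [-2.69, 2.69]. Speed limits (rad/s): [2.22, 2.22, 2.79, 3.14, 3.14, 3.14].

### API

Orientations are given as [roll, pitch, yaw] about the fixed x, y, z axes, in that order (R = Rz(yaw) Ry(pitch) Rx(roll)).
In Python, from cell import readout, read_camera, env, nets gives the robot as it stands.
- The arm moves only by the tool apply_moves, never from a script. Its argument "increments" is a list of rows, each a list of 3 entries, a list of its own where there are three numbers: the shift along the tool's x, y, z in cm, then the turn, a rotation vector about the tool's x, y, z in degrees, then the finger opening in cm, from 0 to 9.51. A call has exactly 5 rows; each row shifts and turns the pose as measured when the row begins, along the tool's axes as they then stand; what a row does not reach is not made up. A row lasts 1/8 s, in which the tool goes at most 62.5 mm and 10.7 degrees, less where a joint would pass 70% of its speed; a pose out of reach is approached as far as the arm can. A call with a gripper value outside its range is refused whole. The fingers move at their own pace and stop on an object; the grip force is fixed at half the most. Time passes only in rows, so rows that do not move let the fingers close, or fill a call up. It gives the time, the measured TCP pose, the force and the opening at its end, in the units of the state.
- readout.state(): the state, without advancing time (a new reading comes with each control period).
- read_camera(name): name is "scene" or "top" or "wrist"; returns a dict with "img" (420x560x3 uint8, red, green, blue), "vfov" (degrees; the focal length in pixels is half the picture's height over the tangent of half this angle, whatever the lens; pixels are square), "cx", "cy" (the principal point, pixels), "rvec" (rotation vector, rad) and "tvec" (3), from world to camera coordinates, as OpenCV has them; the wrist camera has in their place "mount" (4x4, takes a point from camera to tool coordinates, whose origin is the TCP and whose axes are the tool frame's). Camera axes: x right, y down, z forward; pixel columns grow to the right and rows downward; lengths in mm; the calibration is good to about 2 mm. A picture is of the moment at which its call begins: read the wrist's pose just before it. There is no depth.
- env.job_done(): hands the job in, once; it reports no verdict.
Trained networks look in a picture, given as the dict that the camera call returned (one of the last four; its "shot" number tells which), for a name from the list of things; names that differ only in an ending like _2 or _b are one class to them, and where a whole thing is asked for, a point or a joint stands for the part that bears it (a point fixed in the world has none). Each returns a list of dicts, best first, with "confidence" (0 to 1); they miss things now and then, are a little off and sometimes report something else, mostly with a low value. They report only what shows in the picture. A call takes as long as a camera call. They do not tell look-alikes from the thing itself.
- nets.look_for(picture, thing): "point" ([x, y, z] in mm, in the coordinates of the camera as it stood for that picture, good to about 4 mm: the middle of the surface that is visible of it).
- nets.mark_of(picture, thing): "point" ([x, y, z] in mm, in the coordinates of the camera as it stood for that picture, good to about 4 mm: a listed point, or the origin of a listed thing).
The state is a dict: "t": time; "joints": joint angles; "qvel": joint speeds; "tau": joint torques, N m; "eef_pos": TCP position; "tcp_rot": TCP orientation; "ft_force": force on the tool from outside, world axes, zero at the start; "moment": the same for the moment, N m; "opening": opening from 0.0 (shut) to 1.0 (fully open).
Only numpy, scipy, OpenCV 4.12 (cv2) and the standard library are available. Lean on these libraries where they do the work, as an engineer would, in place of code of your own. Each camera call takes 0.05 s, during which the arm holds its last target. There are 200 camera calls.

### The job

Strike the first case back by hand: take the solid bronze disc (not the rings) from the sloping white rack, lay it flat between the four pins on the press's feed slide, let go, and push the slide fully home. Then turn the flywheel, which has a revolving handle, top away from the robot, and not back once the punch bears on the disc: it turns with an even drag, goes stiff as the punch is forced down, and turns lighter than before once past bottom; stop just past bottom, with the ram only starting to lift (a millimetre or two, 3 at most), and leave it there. Leave everything else on the bench alone.

Things in the scene. Friction and masses are not known exactly. Their poses are not given: they have to be found in the camera images.
- press: Bench eccentric press, fixed. Origin on the table straight below the ram; x points to its back, y to the robot's left, z up. 148 mm wide; head from 165 to 285 mm high whose front is 50 mm in front of the ram axis (x = -0.05); ram guides below it down to 125 mm; feed table to 215 mm in front. The flywheel is on its right (-y) side, its outer face 133 mm from the ram axis.
- wheel (a joint): Angle of the steel flywheel (190 mm diameter, 28 mm thick, shaft along the press's y), rad: 0 with the handle straight above the shaft, positive as the top goes away from the robot. Starts at -2.5 to -2.2. Turns all round, stays where left (drag brake, about 10 N at the handle). The ram is at bottom somewhere between -0.3 and 0.3; re-clamped from day to day, so it must be felt.
- handle (a point): Middle of the flywheel's black revolving handle: sleeve 25 mm in diameter, 75 mm long, axis along the press's y, 75 mm from the shaft axis; 52 mm out from the wheel's face. Starts on the robot's side, 50 mm below the shaft. Force to keep it turning: 10 N; on a disc it rises to about 17 N some 0.4 rad before bottom, is back to 10 N at bottom, about 3 N some 0.4 rad past it (all lower if read standing still).
- shaft (a point): Point on the shaft axis, 224 mm above the table, in the plane in which handle circles (radius 75 mm). Axes as press.
- ram (a joint): Height of the ram above the bottom of its stroke, m (0 at bottom, up to 0.04). 0.15 rad either side of bottom it is 0.3 mm, at 0.3 rad 1.2 mm, at 0.5 rad 3.2 mm. The ram carries the punch on a stiff spring; the punch meets the disc about 6 mm above bottom (0.7 rad before it).
- punch: Steel punch, 42 mm in diameter, under the ram. Origin at the centre of its foot. At the start its foot is 23 to 34 mm above the top of a disc lying in the nest.
- feed (a joint): Travel of the feed slide, m: 0 right out towards the robot, 0.14 fully home against its stop with the nest under the punch; starts between 0 and 0.02. It slides along the press's x with about 3 N of friction and stays where it is left.
- nest (a point): Centre of the nest, on the upper face of the steel feed slide (82 mm above the table). Axes as press. Four upright pins with tapered noses, 8 mm in diameter and 12 mm high, stand at 31 mm in x and 18 mm in y to every side of it and leave 1.5 mm round a 60 mm disc; the sides towards y are free for fingers. The slide is 89 mm wide.
- knob (a point): Middle of the black knob of the feed slide, 28 mm in diameter, from 12 to 38 mm above the slide's face on a 12 mm stem; 75 mm in front of the nest (towards the robot). This point is 25 mm above the face, 107 mm above the table.
- rack: White coated-wire rack, fixed, 310 mm wide, 130 mm deep. Its face slopes 35 degrees from level, the low edge towards the robot. Origin on the table under the middle of the face (66 mm high there); x points up-slope as seen from above, y along the row. Three places 100 mm apart in a row along y, each with two upright-to-the-face prongs 16 mm high below it, on which a part rests.
- blank_mid (a point): Centre of the solid bronze case-back disc, 60 mm in diameter, 8 mm thick, about 0.19 kg; z is its axis. It starts lying on the rack's face in one of the three places, its axis leaning 35 degrees towards the robot; two rings of the same size lie in the others.
- blank: The same disc; origin at the centre of its underside.
- bezel1: Bronze ring, 60 mm outside, 42 mm bore, 8 mm thick, on the rack; leave in place.
- bezel2: The other bronze ring on the rack; leave in place.
- oil: White bottle, 48 mm in diameter, 130 mm tall, standing on the bench to the left of the press; bystander.
- spanner: Steel spanner, 170 mm, lying in front; bystander.
- brush: Brush, 180 mm, lying at the front left; bystander.
- driver: Screwdriver, 170 mm, lying beyond the rack; bystander.
- jar: Glass jar with a metal lid, 64 mm in diameter, 75 mm tall, beyond the flywheel; bystander.
There are look-alikes about, which are no part of the job. Leave any yellow look-alike of the blank alone.

How it is judged:
By the outcome, as a careful person would: the job done as asked, in the order asked, and still so for the second after the job is handed in, with the robot touching nothing.
It also fails if it takes over 72 s, if anything falls off the work surface, if the arm or the gripper's body presses on something with over 40 N, if the wrist force passes 120 N, or if a joint passes its speed limit or range.

## Working session

There is one attempt and no reset: what is moved stays moved. The work goes in short steps, Python scripts to look and compute and a tool call to move; the robot and the scene stay as the last step left them, time stands still between calls to the robot, and variables do not carry over. Pictures are saved under pics/ and viewed, about 8 in all and at most 12, crops included, and the job is handed in when it is done.

Besides the shell and the picture viewer there is one more tool, called as name(argument=value, ...), one argument or row to a line, values as JSON. apply_moves: Moves the arm, as the interface text tells. Its arguments: {"type":"object","properties":{"increments":{"type":"array"}},"required":["increments"]}

```bash
mkdir -p pics; cat > h.py <<'E'
import numpy as np, cv2
from scipy.spatial.transform import Rotation as R
from cell import readout, read_camera, env, nets
def TW():
    s=readout.state(); T=np.eye(4); T[:3,:3]=R.from_euler('xyz',s['tcp_rot']).as_matrix(); T[:3,3]=s['eef_pos']; return T,s
def shot(name,save=None):
    T,s=TW(); p=read_camera(name)
    if 'mount' in p: C=T@np.array(p['mount'])
    else:
        M=np.eye(4); M[:3,:3]=cv2.Rodrigues(np.array(p['rvec'],float))[0]; M[:3,3]=np.ravel(p['tvec']); C=np.linalg.inv(M)
    if save: cv2.imwrite('pics/'+save,p['img'][:,:,::-1])
    return p,C
def pix(p,C,w):
    c=np.linalg.inv(C)@np.r_[w,1]; f=210/np.tan(np.radians(p['vfov'])/2); return c[0]/c[2]*f+p['cx'],c[1]/c[2]*f+p['cy']
def find(p,C,th,fn='mark_of',n=3):
    o=[]
    for d in getattr(nets,fn)(p,th)[:n]:
        w=(C@np.r_[d['point'],1])[:3]; o.append((round(d['confidence'],2),w.round(1).tolist(),[round(float(v)) for v in pix(p,C,w)]))
    return o
E
python3 - <<'E'
from h import *
T,s=TW(); print(s); print(T.round(3)); print(env.grip_point_offset)
for c in ['scene','top','wrist']:
    p,C=shot(c,c+'0.png'); print(c,C.round(2).tolist())
    for th in ['press','handle','shaft','nest','knob','rack','blank_mid','bezel1','punch','oil','jar']:
        print(th,find(p,C,th))
E
```

```text
{'t': 0.0, 'joints': array([-1.36958790e+00,  4.91570419e-01,  1.55945059e+00,  2.20485073e-05,
        1.09169142e+00, -1.05590559e-01]), 'qvel': array([-0.00121979, -0.00036716,  0.00053284,  0.00033312, -0.00189446,
       -0.00123736]), 'tau': array([-7.16699760e-04, -6.12655592e+01, -2.58180803e+01,  6.92380127e-02,
        4.83313180e-02, -7.46129422e-05]), 'eef_pos': array([ 188.73924553, -595.56748259,  214.0546071 ]), 'tcp_rot': array([-1.57190781e+00,  1.37463945e-04, -2.83480392e+00]), 'ft_force': array([ 0.46536101, -0.62969379,  0.86498057]), 'moment': array([-0.05555325, -0.02783179, -0.02403951]), 'opening': 1.0033742408088893}
[[-9.53000e-01 -0.00000e+00  3.02000e-01  1.88739e+02]
 [-3.02000e-01  1.00000e-03 -9.53000e-01 -5.95567e+02]
 [-0.00000e+00 -1.00000e+00 -1.00000e-03  2.14055e+02]
 [ 0.00000e+00  0.00000e+00  0.00000e+00  1.00000e+00]]
18.8
scene [[0.51, 0.6, -0.62, 1220.66], [0.86, -0.37, 0.36, -366.05], [-0.01, -0.72, -0.7, 913.84], [0.0, 0.0, 0.0, 1.0]]
press [(0.58, [640.3, 164.6, -0.7], [332, 244]), (0.5, [560.3, -298.2, -2.7], [182, 292])]
handle [(0.75,
[... 868 characters left out ...]
])]
nest [(0.76, [506.4, 162.2, 76.9], [222, 225])]
knob [(0.65, [433.4, 154.4, 113.5], [222, 249])]
rack [(0.67, [558.9, -298.1, -2.1], [375, 213])]
blank_mid [(0.81, [556.7, -296.2, 66.6], [380, 210]), (0.77, [737.4, -443.5, 0.7], [420, 157]), (0.56, [432.1, -210.2, 3.5], [347, 254])]
bezel1 [(0.64, [557.0, -199.6, 63.3], [346, 210]), (0.49, [555.2, -397.9, 65.9], [414, 211])]
punch []
oil [(0.56, [501.0, 472.6, -2.3], [124, 228])]
jar [(0.72, [771.8, -59.3, 0.1], [298, 145])]
wrist [[0.3, -0.92, -0.27, 265.02], [-0.95, -0.29, -0.08, -572.69], [-0.0, 0.28, -0.96, 384.73], [0.0, 0.0, 0.0, 1.0]]
press []
handle []
shaft []
nest []
knob []
rack []
blank_mid []
bezel1 []
punch []
oil []
jar []
```

View pics/top0.png

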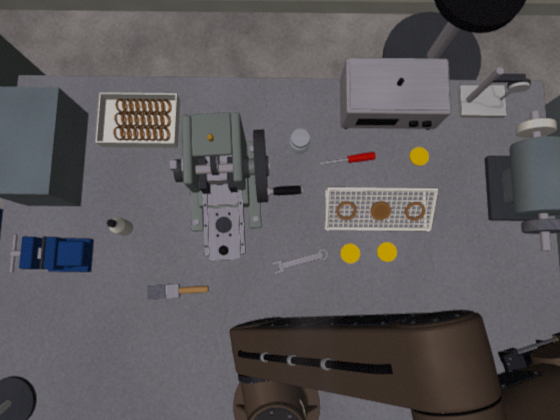

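View pics/scene0.png

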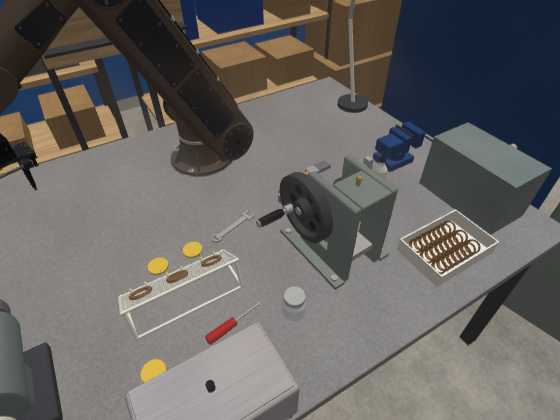

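```bash
cat >> h.py <<'E'
def Rt(yaw,tilt=0):
    "yaw 0: tool x=+x world, z=+y, y down tipped forward by tilt (deg), before yaw about world z"
    c,s=np.cos(np.radians(tilt)),np.sin(np.radians(tilt))
    return R.from_euler('z',yaw,degrees=True).as_matrix()@np.array([[c,s,0],[0,0,1],[s,-c,0]])
def path(poses,op):
    "rows for list of (R,p) targets starting from the measured pose"
    T,s=TW(); Rc,pc=T[:3,:3],T[:3,3]; rows=[]
    for Rn,pn in poses:
        d=Rc.T@(np.array(pn)-pc)/10; r=np.degrees(R.from_matrix(Rc.T@Rn).as_rotvec())
        rows.append([d.round(2).tolist(),r.round(1).tolist(),op]); Rc,pc=Rn,np.array(pn,float)
    print('t',round(s['t'],2),'pos',T[:3,3].round(1),'F',np.round(s['ft_force'],1),'op',round(s['opening'],3),'q',np.round(s['joints'],2))
    for i in range(0,len(rows),5): print(rows[i:i+5])
def line(p1,y0,y1,t0,t1,n,op):
    p0=TW()[0][:3,3]; path([(Rt(y0+(y1-y0)*k/n,t0+(t1-t0)*k/n),p0+(np.array(p1)-p0)*k/n) for k in range(1,n+1)],op)
E
python3 - <<'E'
from h import *
line([480,-297,180],-162.4,0,0,35,20,9.5)
E
```

```text
t 1.8 pos [ 188.8 -595.8  214.7] F [-0.4  0.3  0.3] op 0.998 q [-1.37  0.49  1.56 -0.    1.09 -0.11]
[[[-1.84, 0.17, -0.98], [0.1, -8.1, -1.7], 9.5], [[-1.96, 0.11, -0.71], [0.4, -8.1, -1.7], 9.5], [[-2.05, 0.05, -0.43], [0.6, -8.1, -1.7], 9.5], [[-2.09, -0.02, -0.14], [0.9, -8.1, -1.7], 9.5], [[-2.09, -0.08, 0.16], [1.1, -8.0, -1.7], 9.5]]
[[[-2.04, -0.14, 0.45], [1.4, -8.0, -1.7], 9.5], [[-1.95, -0.19, 0.73], [1.6, -8.0, -1.7], 9.5], [[-1.83, -0.22, 1.0], [1.8, -7.9, -1.7], 9.5], [[-1.66, -0.24, 1.25], [2.1, -7.8, -1.7], 9.5], [[-1.47, -0.23, 1.47], [2.3, -7.8, -1.7], 9.5]]
[[[-1.25, -0.21, 1.67], [2.6, -7.7, -1.7], 9.5], [[-1.01, -0.17, 1.83], [2.8, -7.6, -1.7], 9.5], [[-0.75, -0.1, 1.95], [3.0, -7.5, -1.7], 9.5], [[-0.49, -0.02, 2.04], [3.3, -7.4, -1.7], 9.5], [[-0.22, 0.09, 2.08], [3.5, -7.3, -1.7], 9.5]]
[[[0.04, 0.21, 2.08], [3.7, -7.2, -1.7], 9.5], [[0.29, 0.35, 2.04], [3.9, -7.1, -1.7], 9.5], [[0.53, 0.5, 1.96], [4.1, -7.0, -1.7], 9.5], [[0.75, 0.66, 1.84], [4.3, -6.9, -1.7], 9.5], [[0.93, 0.82, 1.68], [4.6, -6.7, -1.7], 9.5]]
```

apply_moves(
  increments=[
    [[-1.84, 0.17, -0.98], [0.1, -8.1, -1.7], 9.5],
    [[-1.96, 0.11, -0.71], [0.4, -8.1, -1.7], 9.5],
    [[-2.05, 0.05, -0.43], [0.6, -8.1, -1.7], 9.5],
    [[-2.09, 0, -0.14], [0.9, -8.1, -1.7], 9.5],
    [[-2.09, -0.08, 0.16], [1.1, -8, -1.7], 9.5],
  ],
)

```text
t: 2.42
eef_pos: [262.0, -520.0, 205.4]
tcp_rot: [-1.57, -0.154, -2.108]
ft_force: [-0.5, -0.7, -0.7]
opening: 1.001
```

apply_moves(
  increments=[
    [[-2.04, -0.14, 0.45], [1.4, -8, -1.7], 9.5],
    [[-1.95, -0.19, 0.73], [1.6, -8, -1.7], 9.5],
    [[-1.83, -0.22, 1.0], [1.8, -7.9, -1.7], 9.5],
    [[-1.66, -0.24, 1.25], [2.1, -7.8, -1.7], 9.5],
    [[-1.47, -0.23, 1.47], [2.3, -7.8, -1.7], 9.5],
  ],
)

```text
t: 3.05
eef_pos: [335.6, -440.5, 197.0]
tcp_rot: [-1.572, -0.309, -1.374]
ft_force: [0.8, -0.4, -0.3]
opening: 0.999
```

apply_moves(
  increments=[
    [[-1.25, -0.21, 1.67], [2.6, -7.7, -1.7], 9.5],
    [[-1.01, -0.17, 1.83], [2.8, -7.6, -1.7], 9.5],
    [[-0.75, -0.1, 1.95], [3, -7.5, -1.7], 9.5],
    [[-0.49, 0, 2.04], [3.3, -7.4, -1.7], 9.5],
    [[-0.22, 0.09, 2.08], [3.5, -7.3, -1.7], 9.5],
  ],
)

```text
t: 3.68
eef_pos: [404.8, -361.3, 188.8]
tcp_rot: [-1.573, -0.457, -0.666]
ft_force: [-0.6, 0.4, 0.2]
opening: 0.999
```

```bash
python3 - <<'E'
from h import *
T,s=TW(); print(T.round(2))
y=np.degrees(np.arctan2(-T[0,2],T[1,2])); t=np.degrees(np.arcsin(np.clip(T[2,0],-1,1))); print(y,t)
n=int(max(5,np.ceil(abs(y)/7.5))); print(n)
line([480,-297,180],y,0,t,35,max(n,8),9.5)
E
```

```text
[[ 7.1000e-01  3.5000e-01  6.2000e-01  4.0479e+02]
 [-5.5000e-01 -2.7000e-01  7.9000e-01 -3.6131e+02]
 [ 4.4000e-01 -9.0000e-01 -0.0000e+00  1.8877e+02]
 [ 0.0000e+00  0.0000e+00  0.0000e+00  1.0000e+00]]
-38.19576465037673 26.200936325714434
6
t 3.67 pos [ 404.8 -361.3  188.8] F [-0.6  0.4  0.2] op 0.999 q [-0.9   0.29  2.09  0.32  0.33 -2.08]
[[[0.17, 0.2, 1.21], [2.2, -4.2, -1.1], 9.5], [[0.25, 0.25, 1.19], [2.2, -4.2, -1.1], 9.5], [[0.33, 0.31, 1.16], [2.3, -4.2, -1.1], 9.5], [[0.41, 0.36, 1.12], [2.4, -4.1, -1.1], 9.5], [[0.48, 0.41, 1.07], [2.5, -4.1, -1.1], 9.5]]
[[[0.55, 0.47, 1.01], [2.5, -4.0, -1.1], 9.5], [[0.61, 0.52, 0.95], [2.6, -4.0, -1.1], 9.5], [[0.66, 0.58, 0.88], [2.7, -3.9, -1.1], 9.5]]
```

apply_moves(
  increments=[
    [[0.17, 0.2, 1.21], [2.2, -4.2, -1.1], 9.5],
    [[0.25, 0.25, 1.19], [2.2, -4.2, -1.1], 9.5],
    [[0.33, 0.31, 1.16], [2.3, -4.2, -1.1], 9.5],
    [[0.41, 0.36, 1.12], [2.4, -4.1, -1.1], 9.5],
    [[0.48, 0.41, 1.07], [2.5, -4.1, -1.1], 9.5],
  ],
)

```text
t: 4.3
eef_pos: [468.8, -313.3, 204.4]
tcp_rot: [-1.578, -0.512, -0.265]
ft_force: [0.9, -1.2, 0.1]
opening: 1.001
```

```bash
cat >> h.py <<'E'
def ang():
    T=TW()[0]; return np.degrees(np.arctan2(-T[0,2],T[1,2])),np.degrees(np.arcsin(np.clip(T[2,0],-1,1)))
E
python3 - <<'E'
from h import *
y,t=ang(); print(y,t)
line([480,-297,180],y,0,t,35,5,9.5)
p,C=shot('wrist','w1.png')
for th in ['blank_mid','blank','bezel1','rack']: print(th,find(p,C,th))
E
```

```text
-15.386417318128938 29.329166202236078
t 4.3 pos [ 468.8 -313.3  204.4] F [ 0.9 -1.2  0.1] op 1.001 q [-0.83  0.29  2.05  0.65  0.44 -2.68]
[[[-0.13, 0.49, 0.38], [1.9, -2.5, -1.1], 9.5], [[-0.12, 0.5, 0.37], [1.6, -2.6, -1.1], 9.5], [[-0.11, 0.5, 0.36], [1.6, -2.6, -1.1], 9.5], [[-0.11, 0.51, 0.35], [1.7, -2.6, -1.1], 9.5], [[-0.1, 0.52, 0.34], [1.7, -2.5, -1.1], 9.5]]
blank_mid [(0.9, [740.0, -436.0, 0.7], [249, 261]), (0.74, [440.1, -219.9, 3.7], [380, 19]), (0.59, [557.6, -299.3, 73.4], [318, 195])]
blank [(0.93, [445.6, -327.9, 0.1], [257, 59]), (0.67, [561.9, -298.4, 66.1], [319, 193]), (0.67, [435.4, -217.0, -2.1], [382, 10])]
bezel1 []
rack [(0.56, [558.0, -297.0, 1.2], [315, 150])]
```

```bash
python3 - <<'E'
from h import *
y,t=ang()
line([490,-297,190],y,-180,t,-35,20,9.5)
E
```

```text
t 4.55 pos [ 468.  -313.6  203.8] F [-1.1  0.4 -0.3] op 0.997 q [-0.83  0.29  2.05  0.66  0.43 -2.68]
[[[0.04, 0.1, 0.11], [-3.5, 7.4, 3.2], 9.5], [[0.03, 0.09, 0.12], [-3.4, 7.5, 3.2], 9.5], [[0.02, 0.08, 0.13], [-3.0, 7.7, 3.2], 9.5], [[0.01, 0.07, 0.13], [-2.5, 7.8, 3.2], 9.5], [[-0.01, 0.07, 0.14], [-2.1, 7.9, 3.2], 9.5]]
[[[-0.02, 0.06, 0.14], [-1.7, 8.1, 3.2], 9.5], [[-0.04, 0.06, 0.13], [-1.2, 8.1, 3.2], 9.5], [[-0.06, 0.06, 0.13], [-0.7, 8.2, 3.2], 9.5], [[-0.07, 0.06, 0.12], [-0.3, 8.2, 3.2], 9.5], [[-0.08, 0.07, 0.11], [0.2, 8.2, 3.2], 9.5]]
[[[-0.09, 0.07, 0.1], [0.6, 8.2, 3.2], 9.5], [[-0.1, 0.08, 0.08], [1.1, 8.1, 3.2], 9.5], [[-0.11, 0.09, 0.07], [1.6, 8.1, 3.2], 9.5], [[-0.11, 0.1, 0.05], [2.0, 8.0, 3.2], 9.5], [[-0.11, 0.1, 0.03], [2.4, 7.9, 3.2], 9.5]]
[[[-0.11, 0.11, 0.01], [2.9, 7.7, 3.2], 9.5], [[-0.1, 0.12, -0.01], [3.3, 7.5, 3.2], 9.5], [[-0.09, 0.12, -0.03], [3.7, 7.3, 3.2], 9.5], [[-0.08, 0.12, -0.05], [4.1, 7.1, 3.2], 9.5], [[-0.07, 0.12, -0.07], [4.5, 6.9, 3.2], 9.5]]
```

apply_moves(
  increments=[
    [[0, 0.1, 0.11], [-3.5, 7.4, 3.2], 9.5],
    [[0, 0.1, 0.12], [-3.4, 7.5, 3.2], 9.5],
    [[0, 0.1, 0.13], [-3, 7.7, 3.2], 9.5],
    [[0, 0.1, 0.13], [-2.5, 7.8, 3.2], 9.5],
    [[0, 0.1, 0.14], [-2.1, 7.9, 3.2], 9.5],
  ],
)

```text
t: 5.18
eef_pos: [468.3, -308.7, 197.0]
tcp_rot: [-1.546, -0.261, -0.877]
ft_force: [-0.2, -0.0, 0.7]
opening: 0.999
```

apply_moves(
  increments=[
    [[0, 0.06, 0.14], [-1.7, 8.1, 3.2], 9.5],
    [[0, 0.06, 0.13], [-1.2, 8.1, 3.2], 9.5],
    [[-0.06, 0.06, 0.13], [-0.7, 8.2, 3.2], 9.5],
    [[-0.07, 0.06, 0.12], [-0.3, 8.2, 3.2], 9.5],
    [[-0.08, 0.07, 0.11], [0.2, 8.2, 3.2], 9.5],
  ],
)

```text
t: 5.8
eef_pos: [471.9, -304.3, 191.7]
tcp_rot: [-1.537, 0.053, -1.616]
ft_force: [0.8, 0.1, 0.5]
opening: 0.998
```

apply_moves(
  increments=[
    [[-0.09, 0.07, 0.1], [0.6, 8.2, 3.2], 9.5],
    [[-0.1, 0.08, 0.08], [1.1, 8.1, 3.2], 9.5],
    [[-0.11, 0.09, 0.07], [1.6, 8.1, 3.2], 9.5],
    [[-0.11, 0.1, 0.05], [2, 8, 3.2], 9.5],
    [[-0.11, 0.1, 0], [2.4, 7.9, 3.2], 9.5],
  ],
)

```text
t: 6.42
eef_pos: [475.3, -301.0, 185.7]
tcp_rot: [-1.555, 0.364, -2.363]
ft_force: [-0.5, 0.0, -0.0]
opening: 0.998
```

```bash
python3 - <<'E'
from h import *
y,t=ang(); print(y,t)
if y>0:y-=360
line([490,-297,170],y,-180,t,-35,5,9.5)
E
```

```text
-135.67868711939755 -20.854126767828415
t 6.42 pos [ 475.3 -301.   185.7] F [-0.5  0.  -0. ] op 0.998 q [-0.86  0.43  1.81  0.45  0.96 -0.34]
[[[-0.14, 0.39, 0.14], [2.6, 8.5, 2.8], 9.5], [[-0.14, 0.4, 0.1], [3.8, 8.0, 2.8], 9.5], [[-0.13, 0.41, 0.06], [4.2, 7.8, 2.8], 9.5], [[-0.11, 0.42, 0.01], [4.5, 7.6, 2.8], 9.5], [[-0.09, 0.43, -0.03], [4.9, 7.4, 2.8], 9.5]]
```

apply_moves(
  increments=[
    [[-0.14, 0.39, 0.14], [2.6, 8.5, 2.8], 9.5],
    [[-0.14, 0.4, 0.1], [3.8, 8, 2.8], 9.5],
    [[-0.13, 0.41, 0.06], [4.2, 7.8, 2.8], 9.5],
    [[-0.11, 0.42, 0], [4.5, 7.6, 2.8], 9.5],
    [[-0.1, 0.43, 0], [4.9, 7.4, 2.8], 9.5],
  ],
)

```text
t: 7.05
eef_pos: [486.4, -300.8, 167.6]
tcp_rot: [-1.577, 0.614, 3.1]
ft_force: [0.4, -0.2, 0.4]
opening: 0.999
```

```bash
python3 - <<'E'
from h import *
print(ang())
for c,f in [('wrist','w2.png'),('top',None),('wrist',None)]:
    p,C=shot(c,f)
    for th in ['blank_mid','bezel1','rack']: print(th,find(p,C,th))
path([(Rt(180,-35),TW()[0][:3,3])],9.5)
E
```

```text
(np.float64(177.82050702955354), np.float64(-35.15116725218095))
blank_mid [(0.95, [441.2, -223.1, 3.9], [197, 342]), (0.9, [557.9, -299.0, 75.0], [272, 195]), (0.83, [438.9, -331.4, 6.6], [313, 340])]
bezel1 []
rack []
blank_mid [(0.86, [737.7, -439.5, 1.1], [419, 157]), (0.7, [434.2, -219.2, 4.3], [350, 253]), (0.65, [558.0, -293.7, 66.1], [379, 210])]
bezel1 [(0.67, [556.0, -296.2, 68.4], [380, 210]), (0.64, [557.4, -199.2, 62.2], [346, 210]), (0.49, [556.2, -400.0, 65.6], [415, 211])]
rack [(0.69, [563.0, -298.7, -1.4], [375, 211]), (0.39, [506.6, 158.3, 78.2], [223, 225])]
blank_mid [(0.96, [557.4, -299.4, 72.7], [274, 198]), (0.8, [442.4, -331.7, 4.3], [313, 337]), (0.64, [741.3, -439.0, -0.3], [385, 74])]
bezel1 []
rack []
t 7.65 pos [ 487.6 -300.2  168.2] F [ 0.2 -0.6 -0.5] op 1.001 q [-0.88  0.38  2.09  1.13  0.5  -0.25]
[[[0.0, 0.0, 0.0], [-0.8, -1.5, -0.1], 9.5]]
```

View pics/w2.png

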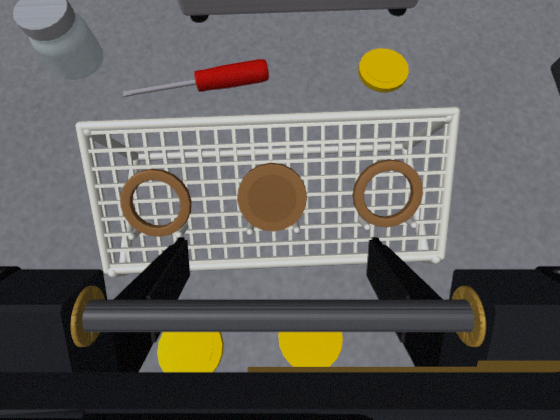

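```bash
cat >> h.py <<'E'
def ray(p,C,uv,q,n):
    f=210/np.tan(np.radians(p['vfov'])/2); d=C[:3,:3]@np.array([(uv[0]-p['cx'])/f,(uv[1]-p['cy'])/f,1]); o=C[:3,3]
    return o+d*(np.dot(np.array(q)-o,n)/np.dot(d,n))
def blobs(img,lo,hi,amin=300):
    m=cv2.inRange(cv2.cvtColor(img,cv2.COLOR_RGB2HSV),np.array(lo),np.array(hi))
    m=cv2.morphologyEx(m,cv2.MORPH_CLOSE,np.ones((5,5))); cs=cv2.findContours(m,cv2.RETR_EXTERNAL,cv2.CHAIN_APPROX_NONE)[0]
    return [tuple(np.round(cv2.fitEllipse(cv2.convexHull(c))[0],1)) for c in cs if cv2.contourArea(c)>amin]
E
python3 - <<'E'
from h import *
n=np.array([-.5736,0,.8192]); q=np.array([558,-298,66])+8*n
for c in ['wrist','top']:
    p,C=shot(c); print(c)
    for b in blobs(p['img'],[3,90,50],[16,255,200],150): print(b,ray(p,C,b,q,n).round(1))
E
```

```text
wrist
(np.float64(156.7), np.float64(202.7)) [ 555.5 -199.8   74. ]
(np.float64(273.0), np.float64(198.1)) [ 556.3 -298.5   74.6]
(np.float64(388.8), np.float64(195.3)) [ 555.8 -397.    74.2]
top
(np.float64(250.3), np.float64(386.0)) [ -26.1   91.7 -333.2]
(np.float64(206.6), np.float64(366.4)) [  48.8  243.6 -280.8]
(np.float64(393.0), np.float64(393.5)) [ -48.3 -423.6 -348.7]
(np.float64(248.2), np.float64(345.8)) [ 128.1   96.1 -225.2]
(np.float64(346.4), np.float64(333.7)) [ 176.4 -234.1 -191.5]
(np.float64(414.5), np.float64(210.8)) [ 554.8 -396.2   73.5]
(np.float64(380.3), np.float64(210.3)) [ 555.  -296.8   73.7]
(np.float64(345.9), np.float64(210.2)) [ 554.1 -196.9   73. ]
(np.float64(142.6), np.float64(118.8)) [769.7 364.2 224. ]
```

```bash
python3 - <<'E'
from h import *
y,t=ang()
if y<0:y+=360
line([537.5,-298,100.7],y,180,t,-35,5,8.0)
E
```

```text
t 7.75 pos [ 487.6 -300.1  168.2] F [1.1 0.1 0.1] op 1.001 q [-0.88  0.38  2.09  1.13  0.5  -0.25]
[[[-0.04, 1.68, -0.07], [-0.0, -0.4, -0.0], 8.0], [[-0.04, 1.68, -0.07], [-0.2, -0.3, -0.0], 8.0], [[-0.04, 1.68, -0.06], [-0.2, -0.3, -0.0], 8.0], [[-0.04, 1.68, -0.05], [-0.2, -0.3, -0.0], 8.0], [[-0.04, 1.68, -0.05], [-0.2, -0.3, -0.0], 8.0]]
```

apply_moves(
  increments=[
    [[-0.04, 1.68, -0.06], [-0.2, -0.4, 0], 8],
    [[-0.04, 1.68, -0.06], [-0.2, -0.3, 0], 8],
    [[-0.04, 1.68, -0.06], [-0.2, -0.3, 0], 8],
    [[-0.04, 1.68, -0.05], [-0.2, -0.3, 0], 8],
    [[-0.04, 1.68, -0.05], [-0.2, -0.3, 0], 8],
  ],
)

```text
t: 8.38
eef_pos: [539.2, -298.5, 99.9]
tcp_rot: [-1.571, 0.615, -3.137]
ft_force: [0.0, -0.3, -0.7]
opening: 0.842
```

```bash
python3 - <<'E'
from h import *
y,t=ang(); print(y,t)
if y<0:y+=360
line([559.2,-298,69.9],y,180,t,-35,5,8.0)
p,C=shot('wrist')
n=np.array([-.5736,0,.8192]); q=np.array([558,-298,66])+8*n
for b in blobs(p['img'],[3,90,50],[16,255,200],150): print(b,ray(p,C,b,q,n).round(1))
print(find(p,C,'blank_mid'),find(p,C,'blank'))
E
```

```text
-179.72797137151824 -35.22793396863552
t 8.38 pos [ 539.2 -298.5   99.9] F [ 0.  -0.3 -0.7] op 0.842 q [-0.8   0.55  2.05  1.39  0.44 -0.5 ]
[[[0.02, 0.72, -0.01], [0.0, 0.0, -0.0], 8.0], [[0.02, 0.72, -0.01], [0.0, 0.0, -0.0], 8.0], [[0.02, 0.72, -0.01], [0.0, 0.0, -0.0], 8.0], [[0.02, 0.72, -0.01], [0.0, 0.0, -0.0], 8.0], [[0.02, 0.72, -0.01], [0.0, 0.0, -0.0], 8.0]]
(np.float64(435.8), np.float64(239.1)) [ 556.5 -396.2   74.7]
(np.float64(117.6), np.float64(238.5)) [ 556.3 -200.5   74.5]
(np.float64(276.7), np.float64(237.8)) [ 556.9 -298.4   75. ]
[(0.82, [560.7, -298.1, 71.4], [276, 233]), (0.73, [740.4, -437.6, -0.3], [418, 75])] [(0.81, [738.3, -435.2, 1.8], [417, 75]), (0.68, [562.7, -295.5, 68.2], [272, 231])]
```

apply_moves(
  increments=[
    [[0, 0.8, 0], [0, 0, 0], 8],
    [[0, 0.8, 0], [0, 0, 0], 8],
    [[0, 0.8, 0], [0, 0, 0], 8],
    [[0, 0.6, 0], [0, 0, 0], 8],
    [[0, 0.4, 0], [0, 0, 0], 8],
  ],
)

```text
t: 9.15
eef_pos: [559.3, -298.6, 71.8]
tcp_rot: [-1.57, 0.615, -3.137]
ft_force: [-0.2, 0.3, -0.2]
opening: 0.841
```

```bash
python3 - <<'E'
from h import *
line([559.6,-298.3,70],180,180,-35,-35,5,8.0)
n=np.array([-.5736,0,.8192]);print((TW()[0][:3,3]-[558,-298,66])@n)
E
```

```text
t 9.15 pos [ 559.3 -298.6   71.8] F [-0.2  0.3 -0.2] op 0.841 q [-0.77  0.62  2.03  1.5   0.42 -0.6 ]
[[[0.02, 0.03, -0.01], [0.1, 0.2, -0.3], 8.0], [[0.02, 0.03, -0.01], [0.0, 0.0, 0.0], 8.0], [[0.02, 0.03, -0.01], [0.0, 0.0, 0.0], 8.0], [[0.02, 0.03, -0.01], [0.0, 0.0, 0.0], 8.0], [[0.02, 0.03, -0.01], [0.0, 0.0, 0.0], 8.0]]
3.9837969847128023
```

apply_moves(
  increments=[
    [[0, 0.1, 0], [0, 0, 0], 8],
    [[0, 0.1, 0], [0, 0, 0], 8],
    [[0, 0, 0], [0, 0, 0], 5.5],
    [[0, 0, 0], [0, 0, 0], 5.5],
    [[0, 0, 0], [0, 0, 0], 5.5],
  ],
)

```text
t: 9.78
eef_pos: [560.6, -298.1, 70.2]
tcp_rot: [-1.571, 0.616, -3.137]
ft_force: [2.0, 2.4, 0.3]
opening: 0.618
```

apply_moves(
  increments=[
    [[0, 0, 0], [0, 0, 0], 5.5],
    [[0, 0, 0], [0, 0, 0], 5.5],
    [[0, -0.3, 0], [0, 0, 0], 5.5],
    [[0, -0.6, 0], [0, 0, 0], 5.5],
    [[0, -1, 0], [0, 0, 0], 5.5],
  ],
)

```text
t: 10.4
eef_pos: [549.2, -297.9, 86.0]
tcp_rot: [-1.572, 0.615, -3.137]
ft_force: [-0.2, 0.2, -1.6]
opening: 0.617
```

```bash
python3 - <<'E'
from h import *
p,C=shot('wrist','w3.png'); print(TW()[1]['opening']*95, ang(),find(p,C,'blank_mid'))
line([470,-298,200],180,180,-35,-35,5,5.5)
E
```

```text
58.83626780523254 (np.float64(-179.71292237531497), np.float64(-35.26475104458774)) [(0.85, [549.0, -298.1, 88.1], [277, 259]), (0.74, [741.2, -436.7, 1.3], [426, 72])]
t 10.5 pos [ 549.  -298.3   86.7] F [ 0.  -0.  -2.5] op 0.619 q [-0.79  0.58  2.04  1.45  0.43 -0.55]
[[[-0.02, -2.76, -0.01], [0.1, 0.2, -0.3], 5.5], [[-0.01, -2.76, -0.01], [0.0, 0.0, 0.0], 5.5], [[-0.01, -2.76, -0.01], [0.0, 0.0, 0.0], 5.5], [[-0.01, -2.76, -0.01], [0.0, 0.0, 0.0], 5.5], [[-0.01, -2.76, -0.01], [0.0, 0.0, 0.0], 5.5]]
```

View pics/w3.png

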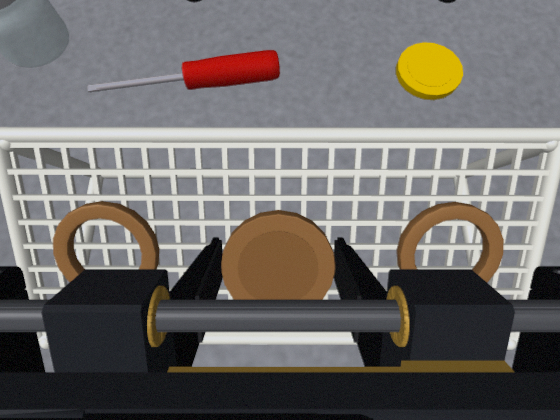

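apply_moves(
  increments=[
    [[0, -2.5, 0], [0, 0, 0], 5.5],
    [[0, -2.7, 0], [0, 0, 0], 5.5],
    [[0, -2.7, 0], [0, 0, 0], 5.5],
    [[0, -2.7, 0], [0, 0, 0], 5.5],
    [[0, -2.7, 0], [0, 0, 0], 5.5],
  ],
)

```text
t: 11.12
eef_pos: [468.8, -298.6, 197.1]
tcp_rot: [-1.571, 0.612, -3.138]
ft_force: [-0.4, -0.5, -1.7]
opening: 0.618
```

```bash
python3 - <<'E'
from h import *
p0=TW()[0][:3,3];print(p0)
y,t=ang()
if y>0:y-=360
a,b=p0,np.array([455,-80,260]); c=np.array([470,150,200])
N=20;P=[]
for k in range(1,N+1):
    f=k/N; P.append((Rt(y*(1-f),t*max(0,1-f*1.3)), a+(b-a)*f*2 if f<=.5 else b+(c-b)*(f-.5)*2))
path(P,5.5)
E
```

```text
[ 468.76511193 -298.57865165  197.12083532]
t 11.12 pos [ 468.8 -298.6  197.1] F [-0.4 -0.5 -1.7] op 0.618 q [-0.92  0.32  2.09  1.01  0.57 -0.18]
[[[-0.25, -0.59, -2.19], [-5.0, -7.5, -2.3], 5.5], [[-0.52, -0.41, -2.18], [-4.7, -7.7, -2.3], 5.5], [[-0.79, -0.26, -2.12], [-4.4, -7.8, -2.3], 5.5], [[-1.07, -0.14, -2.01], [-4.1, -8.0, -2.3], 5.5], [[-1.33, -0.05, -1.85], [-3.8, -8.2, -2.3], 5.5]]
[[[-1.58, 0.01, -1.64], [-3.4, -8.3, -2.3], 5.5], [[-1.8, 0.03, -1.39], [-3.1, -8.4, -2.3], 5.5], [[-1.99, 0.02, -1.11], [-2.8, -8.6, -2.3], 5.5], [[-2.13, -0.01, -0.8], [-2.4, -8.7, -2.3], 5.5], [[-2.23, -0.07, -0.47], [-2.1, -8.7, -2.3], 5.5]]
[[[-2.12, 1.08, 0.15], [-1.7, -8.8, -2.3], 5.5], [[-2.11, 0.98, 0.51], [-1.4, -8.9, -2.3], 5.5], [[-2.04, 0.88, 0.86], [-1.0, -8.9, -2.3], 5.5], [[-1.91, 0.78, 1.18], [-0.7, -9.0, -2.3], 5.5], [[-1.74, 0.7, 1.48], [-0.3, -9.0, -2.3], 5.5]]
[[[-1.51, 0.62, 1.73], [-0.1, -9.0, -0.9], 5.5], [[-1.23, 0.6, 1.95], [0.0, -9.0, 0.0], 5.5], [[-0.91, 0.6, 2.12], [0.0, -9.0, 0.0], 5.5], [[-0.57, 0.6, 2.23], [0.0, -9.0, 0.0], 5.5], [[-0.21, 0.6, 2.3], [0.0, -9.0, 0.0], 5.5]]
```

apply_moves(
  increments=[
    [[-0.25, -0.59, -2.19], [-5.0, -7.5, -2.3], 5.5],
    [[-0.52, -0.41, -2.18], [-4.7, -7.7, -2.3], 5.5],
    [[-0.79, -0.26, -2.12], [-4.4, -7.8, -2.3], 5.5],
    [[-1.07, -0.14, -2.01], [-4.1, -8.0, -2.3], 5.5],
    [[-1.33, -0.05, -1.85], [-3.8, -8.2, -2.3], 5.5],
  ],
)

```text
t: 11.75
eef_pos: [457.4, -188.2, 230.9]
tcp_rot: [-1.571, 0.402, -2.335]
ft_force: [1.2, -0.6, -2.0]
opening: 0.618
```

apply_moves(
  increments=[
    [[-1.58, 0.01, -1.64], [-3.4, -8.3, -2.3], 5.5],
    [[-1.8, 0.03, -1.39], [-3.1, -8.4, -2.3], 5.5],
    [[-1.99, 0.02, -1.11], [-2.8, -8.6, -2.3], 5.5],
    [[-2.13, -0.01, -0.8], [-2.4, -8.7, -2.3], 5.5],
    [[-2.23, -0.07, -0.47], [-2.1, -8.7, -2.3], 5.5],
  ],
)

```text
t: 12.38
eef_pos: [446.4, -76.8, 262.4]
tcp_rot: [-1.582, 0.197, -1.53]
ft_force: [0.4, -0.7, -2.1]
opening: 0.619
```

apply_moves(
  increments=[
    [[-2.12, 1.08, 0.15], [-1.7, -8.8, -2.3], 5.5],
    [[-2.11, 0.98, 0.51], [-1.4, -8.9, -2.3], 5.5],
    [[-2.04, 0.88, 0.86], [-1.0, -8.9, -2.3], 5.5],
    [[-1.91, 0.78, 1.18], [-0.7, -9.0, -2.3], 5.5],
    [[-1.74, 0.7, 1.48], [-0.3, -9.0, -2.3], 5.5],
  ],
)

```text
t: 13.0
eef_pos: [447.4, 40.9, 230.2]
tcp_rot: [-1.593, 0.0, -0.718]
ft_force: [-0.4, -0.3, -1.1]
opening: 0.617
```

```bash
python3 - <<'E'
from h import *
p0=TW()[0][:3,3];y,t=ang();print(y,t)
line([465,155,200],y,0,t,0,6,5.5)
E
```

```text
-41.144356853778014 -0.004439914730094904
t 13.0 pos [447.4  40.9 230.2] F [-0.4 -0.3 -1.1] op 0.617 q [-0.05  0.23  1.94 -0.02  0.99 -0.89]
[[[-1.03, 0.47, 1.64], [1.3, -6.9, -0.1], 5.5], [[-0.83, 0.5, 1.74], [-0.0, -6.9, -0.0], 5.5], [[-0.62, 0.5, 1.82], [-0.0, -6.9, -0.0], 5.5], [[-0.39, 0.5, 1.88], [-0.0, -6.9, -0.0], 5.5], [[-0.17, 0.5, 1.92], [-0.0, -6.9, -0.0], 5.5]]
[[[0.06, 0.5, 1.92], [-0.0, -6.9, -0.0], 5.5]]
```

apply_moves(
  increments=[
    [[-1.2, 0.5, 2.0], [1.3, -8.3, 0], 5.5],
    [[-0.9, 0.6, 2.1], [0, -8.3, 0], 5.5],
    [[-0.6, 0.6, 2.2], [0, -8.2, 0], 5.5],
    [[-0.3, 0.6, 2.3], [0, -8.2, 0], 5.5],
    [[0, 0.6, 2.3], [0, -8.2, 0], 5.5],
  ],
)

```text
t: 13.62
eef_pos: [463.5, 158.3, 200.5]
tcp_rot: [-1.569, -0.001, 0.025]
ft_force: [0.3, 0.0, -2.6]
opening: 0.62
```

```bash
python3 - <<'E'
from h import *
print(TW()[0].round(3), ang())
for c,f in [('wrist','w4.png'),('top','t4.png'),('scene','s4.png'),('wrist',None)]:
    p,C=shot(c,f); print(c)
    for th in ['nest','knob','press','shaft','handle','blank_mid','punch']: print(th,find(p,C,th,n=2))
E
```

```text
[[ 1.00000e+00  1.00000e-03 -2.50000e-02  4.63493e+02]
 [ 2.50000e-02  2.00000e-03  1.00000e+00  1.58311e+02]
 [ 1.00000e-03 -1.00000e+00  2.00000e-03  2.00459e+02]
 [ 0.00000e+00  0.00000e+00  0.00000e+00  1.00000e+00]] (np.float64(1.4407430773623293), np.float64(0.05611829899230732))
wrist
nest []
knob [(0.71, [436.6, 149.8, 108.6], [268, 172])]
press [(0.63, [639.1, 167.9, -1.0], [282, 318])]
shaft []
handle []
blank_mid [(0.8, [469.8, 157.1, 203.9], [277, 269])]
punch []
top
nest [(0.63, [509.3, 159.8, 78.0], [223, 224])]
knob []
press [(0.9, [633.4, 170.8, 1.6], [223, 187])]
shaft [(0.39, [592.7, -21.8, 176.4], [287, 189])]
handle [(0.86, [592.5, -24.0, 172.7], [287, 190])]
blank_mid [(0.82, [443.8, -330.6, 2.9], [387, 250]), (0.53, [740.3, -439.0, -0.1], [419, 156])]
punch []
scene
nest [(0.67, [643.6, -15.6, 226.3], [283, 215]), (0.23, [640.6, 165.4, 1.7], [332, 244])]
knob [(0.3, [317.2, 292.3, 1.7], [308, 174])]
press [(0.85, [640.1, 164.7, 3.3], [332, 243]), (0.71, [498.6, 465.9, 3.1], [376, 185])]
shaft [(0.73, [646.1, -17.8, 226.7], [283, 216])]
handle [(0.73, [590.1, -22.7, 175.6], [271, 218])]
blank_mid [(0.7, [435.3, -217.8, 7.2], [192, 249]), (0.7, [641.6, 165.1, -3.3], [332, 245])]
punch []
wrist
nest []
knob [(0.46, [317.4, 289.8, 5.8], [420, 31])]
press [(0.76, [637.5, 168.9, -0.5], [284, 317])]
shaft []
handle [(0.32, [501.6, 462.6, 0.9], [550, 216])]
blank_mid []
punch [(0.59, [468.1, 157.2, 205.0], [278, 267])]
```

View pics/w4.png

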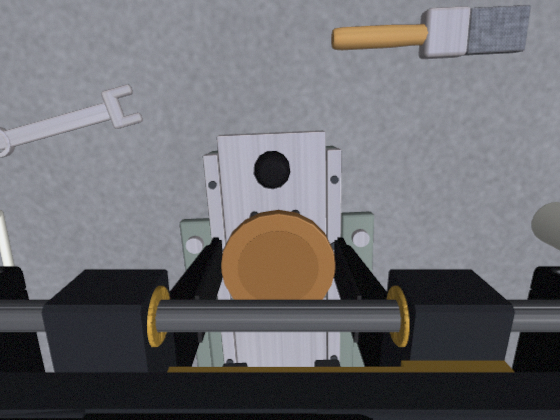

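```bash
python3 - <<'E'
from h import *
p,C=shot('wrist'); z=[0,0,1]; print(C.round(2)[:3,3])
for uv,h in [((219,136),82),((326,132),82),((271,169),119),((254,214),94),((296,213),94),((230,362),82),((334,362),82),((193,245),10),((361,239),10)]: print(uv,ray(p,C,uv,[0,0,h],z).round(1))
im=cv2.resize(p['img'][115:235,180:380],None,fx=4,fy=4,interpolation=cv2.INTER_CUBIC)
t=cv2.imread('pics/t4.png')[170:275,180:310]
cv2.imwrite('pics/c4.png',im[:,:,::-1]); cv2.imwrite('pics/ct4.png',cv2.resize(t,None,fx=5,fy=5,interpolation=cv2.INTER_CUBIC))
E
```

```text
[385.6  155.06 370.6 ]
(219, 136) [412.7 108.4  82. ]
(326, 132) [407.8 195.4  82. ]
(271, 169) [432.3 151.6 119. ]
(254, 214) [475.1 137.7  94. ]
(296, 213) [473.5 172.6  94. ]
(230, 362) [633.7 113.2  82. ]
(334, 362) [631.9 216.5  82. ]
(193, 245) [539.8  64.5  10. ]
(361, 239) [529.2 251.2  10. ]
```

View pics/c4.png

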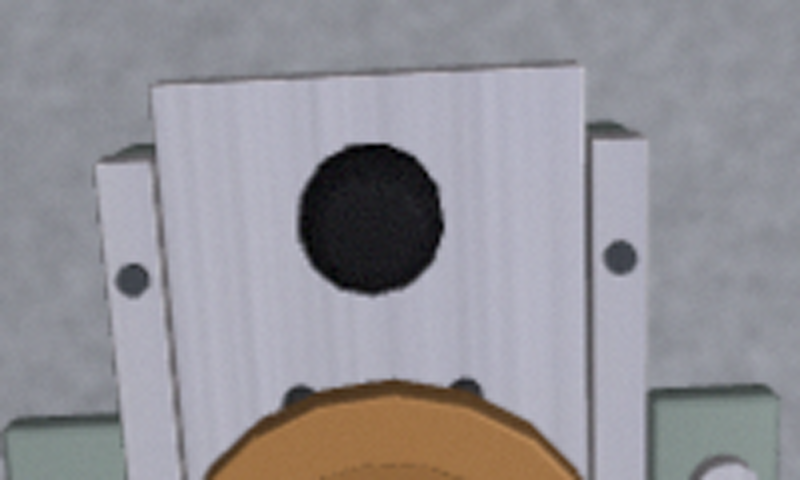

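```bash
python3 - <<'E'
from h import *
y,t=ang()
line([506.5,157,118],y,3.2,t,0,10,5.5)
E
```

```text
t 15.28 pos [463.6 157.7 200.6] F [-0.2 -0.2 -1.5] op 0.616 q [ 0.19  0.32  1.9   0.    0.92 -1.4 ]
[[[0.43, 0.83, -0.02], [-0.1, -0.2, 0.0], 5.5], [[0.43, 0.83, -0.02], [0.0, -0.2, 0.0], 5.5], [[0.43, 0.83, -0.02], [0.0, -0.2, 0.0], 5.5], [[0.43, 0.83, -0.02], [0.0, -0.2, 0.0], 5.5], [[0.43, 0.83, -0.02], [0.0, -0.2, 0.0], 5.5]]
[[[0.43, 0.83, -0.02], [0.0, -0.2, 0.0], 5.5], [[0.43, 0.83, -0.02], [0.0, -0.2, 0.0], 5.5], [[0.43, 0.83, -0.03], [0.0, -0.2, 0.0], 5.5], [[0.43, 0.83, -0.03], [0.0, -0.2, 0.0], 5.5], [[0.43, 0.83, -0.03], [0.0, -0.2, 0.0], 5.5]]
```

apply_moves(
  increments=[
    [[0.9, 1.65, 0], [0, -0.4, 0], 5.5],
    [[0.9, 1.65, -0.04], [0, -0.4, 0], 5.5],
    [[0.9, 1.65, -0.04], [0, -0.4, 0], 5.5],
    [[0.9, 1.65, -0.05], [0, -0.3, 0], 5.5],
    [[0.7, 1.5, -0.05], [0, -0.3, 0], 5.5],
  ],
)

```text
t: 15.9
eef_pos: [509.8, 157.5, 113.5]
tcp_rot: [-1.569, -0.001, 0.054]
ft_force: [-0.6, -0.7, -1.4]
opening: 0.621
```

```bash
python3 - <<'E'
from h import *
T,s=TW();print(T[:3,3].round(1), ang())
p,C=shot('wrist','w5.png')
bs=blobs(p['img'],[3,90,50],[16,255,220],1000); print(bs)
for b in bs: print(ray(p,C,b,[0,0,T[2,3]+6],[0,0,1]).round(1))
print(find(p,C,'blank_mid'),find(p,C,'knob'))
im=cv2.resize(p['img'][60:300,140:420],None,fx=2.8,fy=2.5,interpolation=cv2.INTER_CUBIC)
cv2.imwrite('pics/c5.png',im[:,:,::-1])
E
```

```text
[509.8 157.5 113.5] (np.float64(3.1071245172016084), np.float64(0.04519013644113712))
[(np.float64(277.8), np.float64(264.0))]
[511.7 156.8 119.5]
[] [(0.62, [435.4, 151.4, 106.8], [275, 110])]
```

View pics/c5.png

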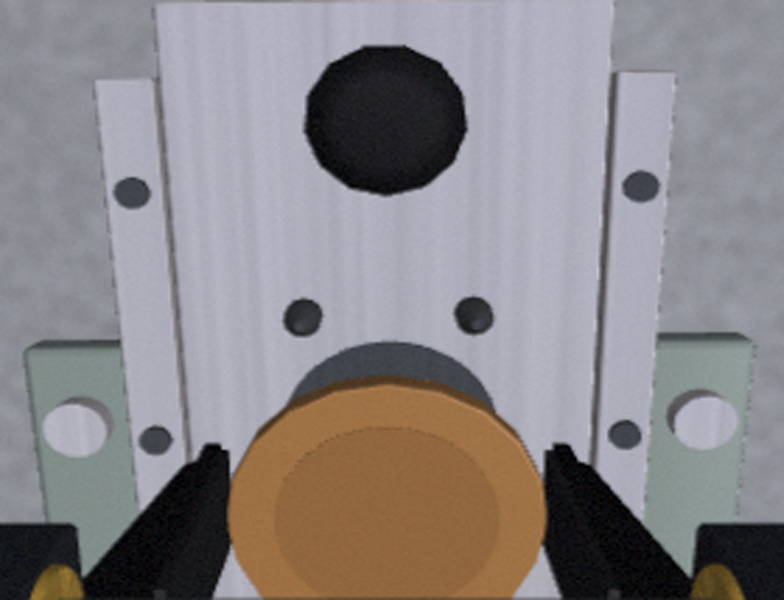

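```bash
python3 - <<'E'
from h import *
p,C=shot('wrist'); a=np.radians(3.2); ex=np.array([np.cos(a),np.sin(a),0])
P=[ray(p,C,uv,[0,0,89],[0,0,1]) for uv in [(248.2,186.8),(309.6,186)]]
k=ray(p,C,(278.2,108),[0,0,117],[0,0,1]); print(np.array(P).round(1),k.round(1))
print('nest pins',(sum(P)/2+31*ex).round(1),'knob',(k+75*ex).round(1), 'yaw',np.degrees(np.arctan2(-(P[1]-P[0])[0],(P[1]-P[0])[1])))
for z in (82,94): print(z,ray(p,C,(248.2,186.8),[0,0,z],[0,0,1]).round(1))
E
```

```text
[[478.5 138.1  89. ]
 [476.1 173.3  89. ]] [433.6 152.9 117. ]
nest pins [508.3 157.4  89. ] knob [508.5 157.1 117. ] yaw 3.7568498106774695
82 [480.1 137.6  82. ]
94 [477.3 138.5  94. ]
```

```bash
python3 - <<'E'
from h import *
from scipy.optimize import least_squares
T,_=TW(); p,C=shot('wrist')
hsv=cv2.cvtColor(p['img'],cv2.COLOR_RGB2HSV)
for vmin in (60,110,130):
    m=cv2.inRange(hsv,np.array([3,90,vmin]),np.array([18,255,255])); m=cv2.morphologyEx(m,cv2.MORPH_CLOSE,np.ones((7,7)))
    c=max(cv2.findContours(m,cv2.RETR_EXTERNAL,cv2.CHAIN_APPROX_NONE)[0],key=cv2.contourArea)[:,0]
    c=c[(c[:,1]<290)&(c[:,1]>205)]
    q=np.array([ray(p,C,u,[0,0,T[2,3]+6],[0,0,1])[:2] for u in c])
    f=least_squares(lambda v:np.hypot(*(q-v[:2]).T)-v[2],[510,157,30],loss='soft_l1'); g=least_squares(lambda v:np.hypot(*(q-v[:2]).T)-30,[510,157],loss='soft_l1')
    print(vmin,f.x.round(2),g.x.round(2),np.abs(f.fun).mean().round(2), c.min(0),c.max(0))
print(T[:3,3].round(1))
E
```

```text
60 [511.78 156.94  29.28] [512.53 156.98] 0.34 [221 210] [335 289]
110 [513.05 157.01  29.07] [514.13 157.07] 0.15 [222 214] [334 289]
130 [513.2  157.    29.01] [514.35 157.06] 0.16 [222 214] [334 289]
[509.2 157.5 114.9]
```

apply_moves(
  increments=[
    [[-0.1, 0.35, 0], [0, 0, 0], 5.5],
    [[-0.1, 0.35, 0.02], [0, 0, 0], 5.5],
    [[-0.1, 0.35, 0.02], [0, 0, 0], 5.5],
    [[0, 0.3, 0], [0, 0, 0], 5.5],
    [[0, 0, 0], [0, 0, 0], 5.5],
  ],
)

```text
t: 16.77
eef_pos: [506.0, 158.1, 102.6]
tcp_rot: [-1.569, -0.004, 0.054]
ft_force: [0.2, 0.2, -1.9]
opening: 0.62
```

```bash
cat >> h.py <<'E'
from scipy.optimize import least_squares
def disc(p,C,z,vmin=60,lo=205,hi=290):
    m=cv2.inRange(cv2.cvtColor(p['img'],cv2.COLOR_RGB2HSV),np.array([3,90,vmin]),np.array([18,255,255])); m=cv2.morphologyEx(m,cv2.MORPH_CLOSE,np.ones((7,7)))
    c=max(cv2.findContours(m,cv2.RETR_EXTERNAL,cv2.CHAIN_APPROX_NONE)[0],key=cv2.contourArea)[:,0]
    c=c[(c[:,1]<hi)&(c[:,1]>lo)]
    q=np.array([ray(p,C,u,[0,0,z],[0,0,1])[:2] for u in c])
    return least_squares(lambda v:np.hypot(*(q-v[:2]).T)-v[2],[510,157,30],loss='soft_l1').x.round(2)
E
python3 - <<'E'
from h import *
T,s=TW();print(T[:3,3].round(1), ang(),s['ft_force'].round(1))
p,C=shot('wrist')
for z in (2,4,6): print(z,disc(p,C,T[2,3]+z,100))
im=cv2.resize(p['img'][80:300,140:420],None,fx=2.8,fy=2.7,interpolation=cv2.INTER_CUBIC)
cv2.imwrite('pics/c6.png',im[:,:,::-1])
E
```

```text
[506.  158.1 102.6] (np.float64(3.1047539461073206), np.float64(0.24173772676308866)) [ 0.2  0.2 -1.9]
2 [511.53 157.74  29.82]
4 [510.53 157.68  29.47]
6 [509.53 157.62  29.11]
```

View pics/c6.png

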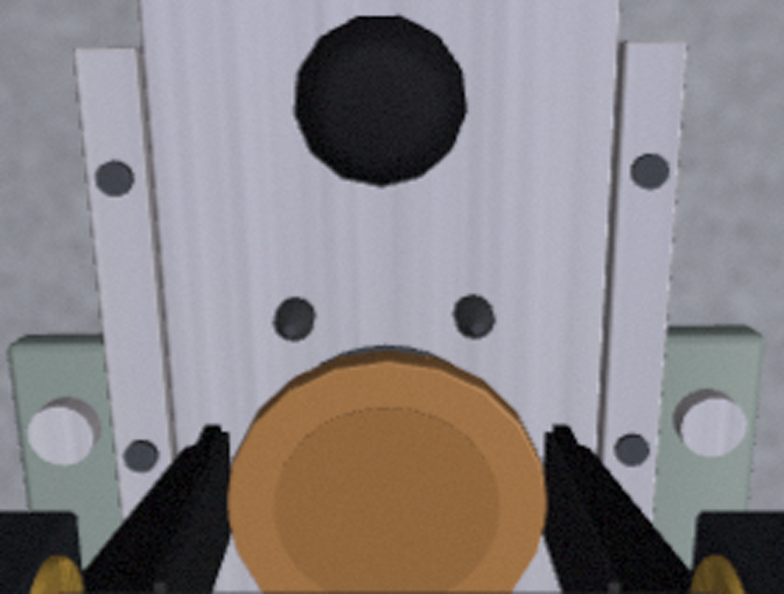

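```bash
python3 - <<'E'
from h import *
T,s=TW(); p,C=shot('wrist'); a=np.radians(3.2); ex=np.array([np.cos(a),np.sin(a),0])
P=[ray(p,C,uv,[0,0,89],[0,0,1]) for uv in [(245,197.8),(309.3,197.4)]]
k=ray(p,C,(276.2,117),[0,0,117],[0,0,1])
print('nest pins',(sum(P)/2+31*ex).round(1),np.linalg.norm(P[1]-P[0]),'knob',(k+75*ex).round(1))
f=210/np.tan(np.radians(p['vfov'])/2); print(f,C.round(3).tolist())
d=nets.mark_of(p,'blank_mid')[:1]; print(d,[(C@np.r_[x['point'],1])[:3] for x in d])
E
```

```text
nest pins [508.9 157.3  89. ] 35.06050396139205 knob [509.1 157.  117. ]
348.7610406528921 [[-0.053, 0.958, 0.283, 427.594], [0.999, 0.05, 0.018, 152.689], [0.003, 0.284, -0.959, 272.392], [0.0, 0.0, 0.0, 1.0]]
[{'point': [3.2, 36.2, 179.9], 'confidence': 0.92}] [array([513.00709429, 160.8970679 , 110.15207709])]
```

apply_moves(
  increments=[
    [[-0.16, 0.1, -0.03], [0, 0, 0], 5.5],
    [[0, 0.2, 0], [0, 0, 0], 5.5],
    [[0, 0.1, 0], [0, 0, 0], 5.5],
    [[0, 0.1, 0], [0, 0, 0], 5.5],
    [[0, 0, 0], [0, 0, 0], 5.5],
  ],
)

```text
t: 17.55
eef_pos: [504.6, 157.7, 97.5]
tcp_rot: [-1.568, -0.005, 0.054]
ft_force: [-0.0, -0.1, -1.5]
opening: 0.615
```

```bash
python3 - <<'E'
from h import *
T,s=TW();print(T[:3,3].round(1), ang(),s['ft_force'].round(1))
p,C=shot('wrist'); print(disc(p,C,T[2,3]+6,100))
im=cv2.resize(p['img'][170:300,190:370],None,fx=4.4,fy=4.4,interpolation=cv2.INTER_CUBIC)
cv2.imwrite('pics/c7.png',im[:,:,::-1])
E
```

```text
[504.6 157.7  97.5] (np.float64(3.103290181248201), np.float64(0.276649538134804)) [-0.  -0.1 -1.5]
[508.03 157.23  29.11]
```

View pics/c7.png

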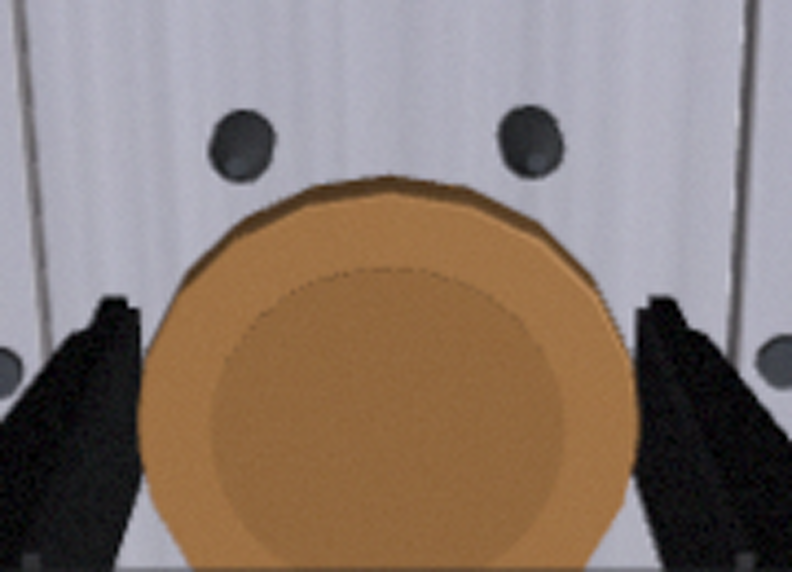

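apply_moves(
  increments=[
    [[-0.05, 0.1, -0.01], [0, 0, 0], 5.5],
    [[0, 0.25, 0], [0, 0, 0], 5.5],
    [[0, 0.25, 0], [0, 0, 0], 5.5],
    [[0, 0.25, 0], [0, 0, 0], 5.5],
    [[0, 0.15, 0], [0, 0, 0], 5.5],
  ],
)

```text
t: 18.23
eef_pos: [504.2, 157.6, 86.9]
tcp_rot: [-1.568, -0.005, 0.054]
ft_force: [-0.1, -0.2, -1.7]
opening: 0.618
```

apply_moves(
  increments=[
    [[0, 0.1, 0], [0, 0, 0], 5.5],
    [[0, 0.1, 0], [0, 0, 0], 5.5],
    [[0, 0.05, 0], [0, 0, 0], 5.5],
    [[0, 0, 0], [0, 0, 0], 5.5],
    [[0, 0, 0], [0, 0, 0], 5.5],
  ],
)

```text
t: 18.85
eef_pos: [504.2, 157.6, 84.7]
tcp_rot: [-1.568, -0.005, 0.054]
ft_force: [-0.5, 0.7, -2.0]
opening: 0.62
```

apply_moves(
  increments=[
    [[0, 0.05, 0], [0, 0, 0], 5.5],
    [[0, 0.05, 0], [0, 0, 0], 5.5],
    [[0, 0.05, 0], [0, 0, 0], 5.5],
    [[0, 0.05, 0], [0, 0, 0], 5.5],
    [[0, 0, 0], [0, 0, 0], 5.5],
  ],
)

```text
t: 19.48
eef_pos: [504.3, 157.6, 84.7]
tcp_rot: [-1.569, -0.007, 0.054]
ft_force: [-0.8, 0.3, -0.7]
opening: 0.618
```

apply_moves(
  increments=[
    [[0, 0, 0], [0, 0, 0], 7.4],
    [[0, 0, 0], [0, 0, 0], 7.4],
    [[0, -0.6, 0], [0, 0, 0], 7.4],
    [[0, -2, 0], [0, 0, 0], 7.4],
    [[0, -3, 0], [0, 0, 0], 7.4],
  ],
)

```text
t: 20.1
eef_pos: [503.4, 157.3, 140.8]
tcp_rot: [-1.569, -0.003, 0.054]
ft_force: [-0.2, 0.1, 0.2]
opening: 0.777
```

```bash
python3 - <<'E'
from h import *
T,s=TW();print(T[:3,3].round(1),s['ft_force'].round(1),s['opening'])
p,C=shot('wrist','w8.png')
y,t=ang(); line([375,149,170],y,3.4,t,0,5,0)
E
```

```text
[503.4 157.3 140.8] [-0.2  0.1  0.2] 0.7771214355397811
t 20.15 pos [504.9 157.7 144.6] F [1.6 0.4 2.9] op 0.78 q [ 0.18  0.44  1.88  0.    0.81 -1.45]
[[[-2.6, -0.53, -0.03], [-0.1, -0.1, 0.1], 0], [[-2.6, -0.53, -0.03], [0.0, -0.1, 0.1], 0], [[-2.6, -0.52, -0.03], [0.0, -0.1, 0.1], 0], [[-2.6, -0.52, -0.02], [0.0, -0.1, 0.1], 0], [[-2.6, -0.51, -0.02], [0.0, -0.1, 0.1], 0]]
```

View pics/w8.png

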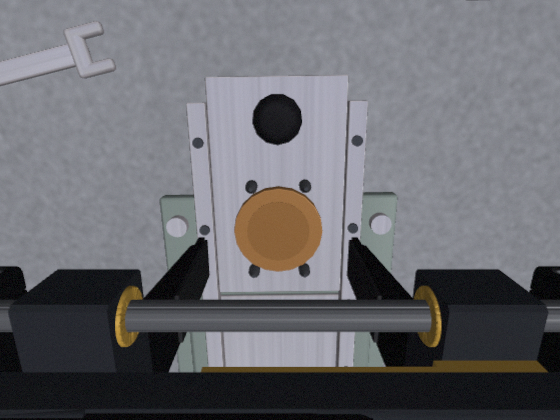

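apply_moves(
  increments=[
    [[-1.5, -0.2, 0], [0, 0, 0], 0],
    [[-2.5, 0, 0], [0, 0, 0], 0],
    [[-2.7, 0, 0], [0, 0, 0], 0],
    [[-2.5, 0, 0], [0, 0, 0], 0],
    [[-2, 0, 0], [0, 0, 0], 0],
  ],
)

```text
t: 20.78
eef_pos: [385.6, 150.8, 144.6]
tcp_rot: [-1.568, -0.007, 0.054]
ft_force: [0.8, -0.2, 0.6]
opening: 0.308
```

```bash
python3 - <<'E'
from h import *
y,t=ang(); print(y,t); line([394,151.8,98],y,3.4,t,0,5,0)
E
```

```text
3.103553561005729 0.38956048732982157
t 20.77 pos [385.6 150.8 144.6] F [ 0.8 -0.2  0.6] op 0.308 q [ 0.21  0.3   2.14  0.    0.7  -1.41]
[[[0.16, 0.93, 0.01], [-0.1, -0.1, 0.1], 0], [[0.16, 0.93, 0.01], [0.0, -0.1, 0.1], 0], [[0.17, 0.93, 0.01], [0.0, -0.1, 0.1], 0], [[0.17, 0.93, 0.01], [0.0, -0.1, 0.1], 0], [[0.17, 0.93, 0.01], [0.0, -0.1, 0.1], 0]]
```

apply_moves(
  increments=[
    [[0.15, 0.9, 0], [0, 0, 0], 0],
    [[0.15, 0.9, 0], [0, 0, 0], 0],
    [[0.15, 0.9, 0], [0, 0, 0], 0],
    [[0.15, 0.9, 0], [0, 0, 0], 0],
    [[0.15, 0.7, 0], [0, 0, 0], 0],
  ],
)

```text
t: 21.4
eef_pos: [393.1, 151.2, 98.0]
tcp_rot: [-1.569, -0.006, 0.054]
ft_force: [-0.5, -0.1, 0.0]
opening: 0.006
```

apply_moves(
  increments=[
    [[1, 0, 0], [0, 0, 0], 0],
    [[1, 0, 0], [0, 0, 0], 0],
    [[1, 0, 0], [0, 0, 0], 0],
    [[1, 0, 0], [0, 0, 0], 0],
    [[1, 0, 0], [0, 0, 0], 0],
  ],
)

```text
t: 22.02
eef_pos: [444.8, 154.2, 97.6]
tcp_rot: [-1.569, -0.001, 0.054]
ft_force: [-4.4, 3.3, -2.0]
opening: 0.004
```

apply_moves(
  increments=[
    [[1.2, 0, 0], [0, 0, 0], 0],
    [[1.2, 0, 0], [0, 0, 0], 0],
    [[1.2, 0, 0], [0, 0, 0], 0],
    [[1.2, 0, 0], [0, 0, 0], 0],
    [[1.0, 0, 0], [0, 0, 0], 0],
  ],
)

```text
t: 22.65
eef_pos: [506.1, 158.1, 97.6]
tcp_rot: [-1.568, -0.0, 0.054]
ft_force: [-3.9, 2.9, -0.3]
opening: 0.01
```

apply_moves(
  increments=[
    [[0.6, 0, 0], [0, 0, 0], 0],
    [[0.5, 0, 0], [0, 0, 0], 0],
    [[0.4, 0, 0], [0, 0, 0], 0],
    [[0.4, 0, 0], [0, 0, 0], 0],
    [[0.3, 0, 0], [0, 0, 0], 0],
  ],
)

```text
t: 23.28
eef_pos: [529.5, 159.5, 97.6]
tcp_rot: [-1.568, 0.0, 0.054]
ft_force: [-3.2, 2.5, -0.6]
opening: 0.004
```

apply_moves(
  increments=[
    [[0.3, 0, 0], [0, 0, 0], 0],
    [[0.2, 0, 0], [0, 0, 0], 0],
    [[0.2, 0, 0], [0, 0, 0], 0],
    [[0.2, 0, 0], [0, 0, 0], 0],
    [[0.2, 0, 0], [0, 0, 0], 0],
  ],
)

```text
t: 23.9
eef_pos: [538.6, 160.1, 97.5]
tcp_rot: [-1.568, 0.006, 0.054]
ft_force: [-16.8, 2.8, 10.4]
opening: 0.005
```

apply_moves(
  increments=[
    [[0.1, 0, 0], [0, 0, 0], 0],
    [[0.1, 0, 0], [0, 0, 0], 0],
    [[0, 0, 0], [0, 0, 0], 0],
    [[-0.5, 0, 0], [0, 0, 0], 0],
    [[-1.5, 0, 0], [0, 0, 0], 0],
  ],
)

```text
t: 24.52
eef_pos: [519.0, 158.5, 98.1]
tcp_rot: [-1.569, 0.008, 0.054]
ft_force: [-0.9, -1.0, -0.4]
opening: 0.005
```

```bash
python3 - <<'E'
from h import *
T,s=TW();print(T[:3,3].round(1),s['ft_force'].round(1),ang())
p,C=shot('wrist','w9.png')
print('w',find(p,C,'knob'))
for c in ('top','scene'):
    p,C=shot(c,c+'9.png')
    for th in ['knob','handle','shaft','press']: print(c,th,find(p,C,th,n=2))
E
```

```text
[519.  158.5  98.1] [-0.9 -1.  -0.4] (np.float64(3.111165548445224), np.float64(-0.47818161080378835))
w [(0.77, [566.2, 159.6, 106.6], [277, 342])]
top knob []
top handle [(0.73, [595.3, -20.8, 175.3], [286, 189])]
top shaft []
top press [(0.59, [636.3, 167.3, 1.4], [225, 186]), (0.41, [406.6, -66.2, -1.2], [299, 262])]
scene knob []
scene handle [(0.64, [586.8, -24.2, 177.8], [269, 216])]
scene shaft [(0.72, [646.9, -17.6, 226.0], [283, 217]), (0.59, [639.9, 166.9, -0.8], [333, 244])]
scene press [(0.94, [638.8, 164.6, 1.7], [332, 243])]
```

View pics/w9.png

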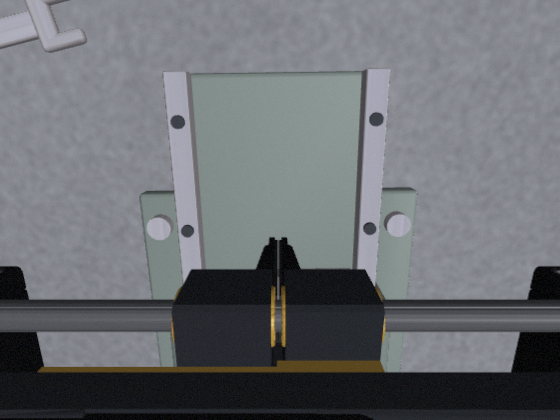

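```bash
cat >> h.py <<'E'
from scipy.spatial.transform import Slerp
def Rh(tilt,yaw=3.4):
    c,s=np.cos(np.radians(tilt)),np.sin(np.radians(tilt))
    return R.from_euler('z',yaw,degrees=True).as_matrix()@np.array([[0,s,c],[-1,0,0],[0,-c,s]])
def spath(Rn,pts,ns,op):
    T,_=TW(); N=sum(ns); sl=Slerp([0,1],R.from_matrix([T[:3,:3],Rn])); out=[];k=0;p=T[:3,3]
    for q,n in zip(pts,ns):
        for i in range(1,n+1): k+=1; out.append((sl(k/N).as_matrix(),p+(np.array(q)-p)*i/n))
        p=np.array(q)
    path(out,op)
E
python3 - <<'E'
from h import *
spath(Rh(25),[[460,130,200],[545,-31.5,240]],[5,8],6.0)
E
```

```text
t 25.12 pos [519.  158.7  98. ] F [ 0.2  0.2 -0.9] op 0.004 q [ 0.17  0.53  1.87  0.    0.75 -1.46]
[[[-1.23, -2.03, -0.51], [1.5, 6.8, -1.5], 6.0], [[-1.11, -2.07, -0.59], [1.5, 6.8, -1.5], 6.0], [[-0.98, -2.12, -0.66], [1.5, 6.8, -1.5], 6.0], [[-0.84, -2.16, -0.71], [1.5, 6.8, -1.5], 6.0], [[-0.7, -2.2, -0.74], [1.5, 6.8, -1.5], 6.0]]
[[[1.99, -0.53, -1.1], [1.5, 6.8, -1.5], 6.0], [[2.12, -0.5, -0.85], [1.5, 6.8, -1.5], 6.0], [[2.22, -0.46, -0.58], [1.5, 6.8, -1.5], 6.0], [[2.28, -0.41, -0.3], [1.5, 6.8, -1.5], 6.0], [[2.31, -0.35, -0.02], [1.5, 6.8, -1.5], 6.0]]
[[[2.3, -0.29, 0.26], [1.5, 6.8, -1.5], 6.0], [[2.26, -0.22, 0.54], [1.5, 6.8, -1.5], 6.0], [[2.19, -0.14, 0.81], [1.5, 6.8, -1.5], 6.0]]
```

apply_moves(
  increments=[
    [[-1.23, -2.03, -0.51], [1.5, 6.8, -1.5], 0],
    [[-1.11, -2.07, -0.59], [1.5, 6.8, -1.5], 0],
    [[-0.98, -2.12, -0.66], [1.5, 6.8, -1.5], 6.0],
    [[-0.84, -2.16, -0.71], [1.5, 6.8, -1.5], 6.0],
    [[-0.7, -2.2, -0.74], [1.5, 6.8, -1.5], 6.0],
  ],
)

```text
t: 25.75
eef_pos: [458.7, 129.7, 201.1]
tcp_rot: [-1.409, -0.075, -0.565]
ft_force: [1.1, -1.2, -0.0]
opening: 0.263
```

apply_moves(
  increments=[
    [[1.99, -0.53, -1.1], [1.5, 6.8, -1.5], 6.0],
    [[2.12, -0.5, -0.85], [1.5, 6.8, -1.5], 6.0],
    [[2.22, -0.46, -0.58], [1.5, 6.8, -1.5], 6.0],
    [[2.28, -0.41, -0.3], [1.5, 6.8, -1.5], 6.0],
    [[2.31, -0.35, 0], [1.5, 6.8, -1.5], 6.0],
  ],
)

```text
t: 26.38
eef_pos: [509.8, 24.8, 228.6]
tcp_rot: [-1.225, -0.053, -1.192]
ft_force: [0.6, 0.4, 0.1]
opening: 0.626
```

```bash
python3 - <<'E'
from h import *
spath(Rh(25),[[548,-31.5,255]],[5],6.0)
E
```

```text
t 26.38 pos [509.8  24.8 228.6] F [0.6 0.4 0.1] op 0.626 q [-0.15  0.2   2.04  0.23  0.59 -0.71]
[[[1.35, -0.33, 0.43], [0.9, 3.6, -0.8], 6.0], [[1.33, -0.3, 0.52], [0.9, 3.6, -0.8], 6.0], [[1.3, -0.27, 0.61], [0.9, 3.6, -0.8], 6.0], [[1.26, -0.25, 0.69], [0.9, 3.6, -0.8], 6.0], [[1.22, -0.22, 0.77], [0.9, 3.6, -0.8], 6.0]]
```

apply_moves(
  increments=[
    [[1.35, -0.33, 0.43], [0.9, 3.6, -0.8], 6.0],
    [[1.33, -0.3, 0.52], [0.9, 3.6, -0.8], 6.0],
    [[1.3, -0.27, 0.61], [0.9, 3.6, -0.8], 6.0],
    [[1.26, -0.25, 0.69], [0.9, 3.6, -0.8], 6.0],
    [[1.22, -0.22, 0.77], [0.9, 3.6, -0.8], 6.0],
  ],
)

```text
t: 27.0
eef_pos: [548.6, -34.6, 255.9]
tcp_rot: [-1.135, 0.005, -1.522]
ft_force: [-0.3, 0.0, -1.0]
opening: 0.628
```

```bash
python3 - <<'E'
from h import *
T,s=TW(); print(T.round(2),Rh(25).round(2))
for i in range(2):
    p,C=shot('wrist','w10.png')
    for th in ['handle','shaft']: print(th,find(p,C,th,n=2))
print('lf',find(p,C,'handle','look_for'))
print([np.round(pix(p,C,q)) for q in ([591,-22.5,175],[591.5,-12,175],[590,-60,175])])
spath(Rh(25),[[570,-31.5,221.4]],[5],6.0)
E
```

```text
[[ 5.0000e-02  4.2000e-01  9.1000e-01  5.4863e+02]
 [-1.0000e+00  2.0000e-02  4.0000e-02 -3.4620e+01]
 [-0.0000e+00 -9.1000e-01  4.2000e-01  2.5589e+02]
 [ 0.0000e+00  0.0000e+00  0.0000e+00  1.0000e+00]] [[ 0.06  0.42  0.9 ]
 [-1.    0.03  0.05]
 [ 0.   -0.91  0.42]]
handle [(0.61, [591.4, -22.0, 174.9], [283, 194])]
shaft []
handle [(0.61, [594.2, -22.1, 172.2], [285, 194])]
shaft []
lf [(0.75, [587.7, 45.2, 286.0], [393, 104])]
[array([283., 195.]), array([284., 182.]), array([280., 241.])]
t 27.35 pos [548.1 -33.8 255.5] F [ 0.2 -0.5  0.5] op 0.633 q [-0.25  0.2   1.98  0.24  0.56 -0.48]
[[[-0.02, 0.8, 0.11], [0.0, -0.1, -0.0], 6.0], [[-0.02, 0.8, 0.11], [0.0, -0.1, -0.0], 6.0], [[-0.02, 0.8, 0.11], [0.0, -0.1, -0.0], 6.0], [[-0.02, 0.8, 0.11], [0.0, -0.1, -0.0], 6.0], [[-0.02, 0.8, 0.11], [0.0, -0.1, -0.0], 6.0]]
```

View pics/w10.png

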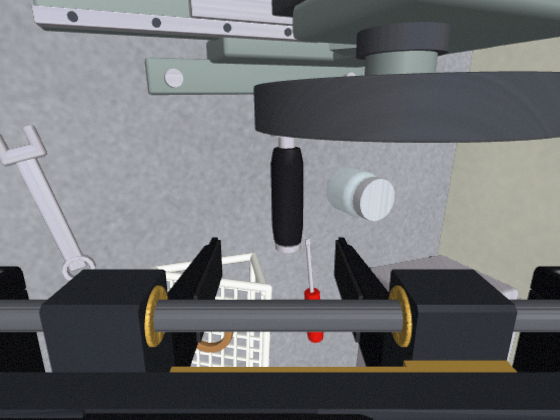

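apply_moves(
  increments=[
    [[0, 1.2, 0.3], [0, -0.3, 0], 6],
    [[0, 1.4, 0.3], [0, -0.2, 0], 6],
    [[0, 1.4, 0.1], [0, 0, 0], 6],
    [[0, 1.2, 0], [0, 0, 0], 6],
    [[0, 1, 0], [0, 0, 0], 6],
  ],
)

```text
t: 27.98
eef_pos: [582.6, -31.1, 197.8]
tcp_rot: [-1.137, -0.0, -1.509]
ft_force: [0.3, 0.9, 1.0]
opening: 0.63
```

```bash
python3 - <<'E'
from h import *
T,s=TW(); print(T[:3,3].round(1),s['ft_force'].round(1))
p,C=shot('wrist','w11.png')
print(find(p,C,'handle'))
im=p['img'].astype(int).max(2)
for r in (190,205,220,235):
    print(r,[ (int(a),int(b)) for a,b in [(np.where(im[r,230:340]<60)[0].min()+230,np.where(im[r,230:340]<60)[0].max()+230)]] if (im[r,230:340]<60).any() else None)
q=np.array([593,-31.5,175.5]);print(pix(p,C,q))
d=q+18.8*T[:3,1]-T[:3,3]; print('to go',(T[:3,:3].T@d).round(1))
E
```

```text
[582.6 -31.1 197.8] [0.3 0.9 1. ]
[(0.57, [593.9, -21.2, 172.4], [277, 223])]
190 [(258, 299)]
205 [(258, 299)]
220 [(258, 299)]
235 [(259, 299)]
(np.float64(276.4645905319828), np.float64(240.72715854375542))
to go [ 1.1 43.4  0. ]
```

apply_moves(
  increments=[
    [[0, 1.0, 0], [0, 0, 0], 6],
    [[0, 1.2, 0], [0, 0, 0], 6],
    [[0, 1.0, 0], [0, 0, 0], 6],
    [[0, 0.7, 0], [0, 0, 0], 6],
    [[0, 0.2, 0], [0, 0, 0], 6],
  ],
)

```text
t: 28.7
eef_pos: [600.8, -30.1, 158.2]
tcp_rot: [-1.137, 0.0, -1.509]
ft_force: [-0.2, -0.3, -0.0]
opening: 0.631
```

apply_moves(
  increments=[
    [[0, 0, 0], [0, 0, 0], 2.2],
    [[0, 0, 0], [0, 0, 0], 2.2],
    [[0, 0, 0], [0, 0, 0], 2.2],
    [[0, 0, 0], [0, 0, 0], 2.2],
    [[0, 0, 0], [0, 0, 0], 2.2],
  ],
)

```text
t: 29.32
eef_pos: [601.1, -30.1, 159.1]
tcp_rot: [-1.135, -0.001, -1.509]
ft_force: [3.0, -0.3, -2.1]
opening: 0.256
```

```bash
cat >> h.py <<'E'
def arc(dphis,xs=650.,zs=224.,r=75.,op=2.2):
    T,s=TW(); g=T[:3,3]-18.8*T[:3,1]; v=np.array([g[0]-xs,g[2]-zs]); phi=np.arctan2(v[0],v[1])
    t=np.array([np.cos(phi),0,-np.sin(phi)]); F=s['ft_force']
    print('t',round(s['t'],2),'phi',round(phi,3),'rad',round(np.hypot(*v),1),'g',g.round(1),'F',F.round(1),'Ftan',round(-F@t,1),'Frad',round(F@np.array([np.sin(phi),0,np.cos(phi)]),1),'q',s['joints'].round(2))
    open('log','a').write(f'{s["t"]} {phi} {g[0]} {g[2]} {-F@t}\n')
    rows=[];c=g;rr=np.hypot(*v)
    for d in dphis:
        phi+=d; rr+=(r-rr)*.5; n=np.array([xs+rr*np.sin(phi),g[1],zs+rr*np.cos(phi)]); rows.append([(T[:3,:3].T@(n-c)/10).round(2).tolist(),[0,0,0],op]); c=n
    for i in range(0,len(rows),5): print(rows[i:i+5])
E
python3 - <<'E'
from h import *
arc([.05,.1,.1,.12,.12,.12,.12,.12,.12,.12])
E
```

```text
t 29.32 phi -2.271 rad 74.3 g [593.2 -30.6 176.2] F [ 3.  -0.3 -2.1] Ftan 3.5 Frad -1.0 q [-0.21  0.41  1.98  0.34  0.35 -0.57]
[[[-0.02, -0.35, -0.12], [0, 0, 0], 2.2], [[-0.03, -0.73, -0.14], [0, 0, 0], 2.2], [[-0.02, -0.75, -0.06], [0, 0, 0], 2.2], [[-0.02, -0.9, 0.04], [0, 0, 0], 2.2], [[-0.01, -0.89, 0.15], [0, 0, 0], 2.2]]
[[[-0.01, -0.86, 0.25], [0, 0, 0], 2.2], [[-0.0, -0.83, 0.35], [0, 0, 0], 2.2], [[0.01, -0.78, 0.45], [0, 0, 0], 2.2], [[0.01, -0.72, 0.54], [0, 0, 0], 2.2], [[0.02, -0.65, 0.62], [0, 0, 0], 2.2]]
```

apply_moves(
  increments=[
    [[0, -0.35, -0.12], [0, 0, 0], 2.2],
    [[0, -0.73, -0.14], [0, 0, 0], 2.2],
    [[0, -0.75, -0.06], [0, 0, 0], 2.2],
    [[0, -0.9, 0.04], [0, 0, 0], 2.2],
    [[0, -0.89, 0.15], [0, 0, 0], 2.2],
  ],
)

```text
t: 29.95
eef_pos: [586.7, -31.2, 191.0]
tcp_rot: [-1.133, -0.001, -1.509]
ft_force: [9.2, 2.3, -7.6]
opening: 0.255
```

```bash
python3 - <<'E'
from h import *
arc([.12,.12,.12,.12,.12])
E
```

```text
t 29.95 phi -1.792 rad 73.0 g [578.8 -31.6 208. ] F [ 9.2  2.3 -7.6] Ftan 9.4 Frad -7.3 q [-0.22  0.34  1.98  0.29  0.41 -0.53]
[[[-0.01, -0.88, 0.14], [0, 0, 0], 2.2], [[-0.0, -0.84, 0.3], [0, 0, 0], 2.2], [[0.0, -0.79, 0.42], [0, 0, 0], 2.2], [[0.01, -0.73, 0.52], [0, 0, 0], 2.2], [[0.02, -0.66, 0.61], [0, 0, 0], 2.2]]
```

apply_moves(
  increments=[
    [[0, -0.86, 0.2], [0, 0, 0], 2.2],
    [[0, -0.84, 0.33], [0, 0, 0], 2.2],
    [[0, -0.79, 0.44], [0, 0, 0], 2.2],
    [[0, -0.72, 0.54], [0, 0, 0], 2.2],
    [[0, -0.65, 0.63], [0, 0, 0], 2.2],
  ],
)

```text
t: 30.58
eef_pos: [590.8, -30.8, 233.3]
tcp_rot: [-1.136, -0.001, -1.51]
ft_force: [7.9, -0.3, -13.7]
opening: 0.258
```

```bash
python3 - <<'E'
from h import *
arc([.05,.05,.05,.05,.05],xs=652)
d=np.loadtxt('log'); print(d[:,2:4])
E
```

```text
t 30.57 phi -1.207 rad 74.0 g [582.8 -31.3 250.4] F [  7.9  -0.3 -13.7] Ftan 10.0 Frad -12.3 q [-0.22  0.29  1.92  0.23  0.53 -0.46]
[[[0.01, -0.29, 0.24], [0, 0, 0], 2.2], [[0.01, -0.26, 0.27], [0, 0, 0], 2.2], [[0.01, -0.24, 0.29], [0, 0, 0], 2.2], [[0.01, -0.22, 0.31], [0, 0, 0], 2.2], [[0.01, -0.2, 0.32], [0, 0, 0], 2.2]]
[[593.19944592 176.16287808]
 [578.77955082 208.01562877]
 [582.84130321 250.35124251]]
```

apply_moves(
  increments=[
    [[0, -0.24, 0.28], [0, 0, 0], 2.2],
    [[0, -0.24, 0.3], [0, 0, 0], 2.2],
    [[0, -0.22, 0.3], [0, 0, 0], 2.2],
    [[0, -0.2, 0.31], [0, 0, 0], 2.2],
    [[0, -0.19, 0.32], [0, 0, 0], 2.2],
  ],
)

```text
t: 31.2
eef_pos: [597.6, -30.3, 246.3]
tcp_rot: [-1.145, 0.0, -1.509]
ft_force: [-0.2, -2.3, -10.2]
opening: 0.259
```

```bash
python3 - <<'E'
from h import *
arc([.04,.04,.04,.04,.04],xs=652,r=73)
d=np.loadtxt('log')[:,2:4]
f=least_squares(lambda v:np.hypot(d[:,0]-v[0],d[:,1]-v[1])-75,[650,224]); print(f.x,f.fun)
f=least_squares(lambda v:np.hypot(d[:,0]-v[0],d[:,1]-224)-v[1],[650,75]); print(f.x,f.fun)
E
```

```text
t 31.2 phi -1.005 rad 73.6 g [589.9 -30.8 263.5] F [ -0.2  -2.3 -10.2] Ftan 8.7 Frad -5.3 q [-0.21  0.29  1.88  0.21  0.58 -0.43]
[[[0.01, -0.13, 0.26], [0, 0, 0], 2.2], [[0.01, -0.13, 0.26], [0, 0, 0], 2.2], [[0.01, -0.13, 0.26], [0, 0, 0], 2.2], [[0.01, -0.12, 0.27], [0, 0, 0], 2.2], [[0.01, -0.11, 0.27], [0, 0, 0], 2.2]]
[652.41733423 222.18063255] [-0.00405329 -0.01219781  0.06268953 -0.05142745]
[655.82328933  77.98679695] [ 0.81761916  0.69762189 -0.39325159 -1.12198945]
```

```bash
rm log; sed -i 's/xs=650.,zs=224.,r=75./xs=652.4,zs=222.2,r=74.5/' h.py; python3 - <<'E'
from h import *
arc([.04,.04,.04,.04,.04])
E
```

```text
t 31.2 phi -0.988 rad 74.9 g [589.9 -30.8 263.5] F [ -0.2  -2.3 -10.2] Ftan 8.6 Frad -5.4 q [-0.21  0.29  1.88  0.21  0.58 -0.43]
[[[0.01, -0.14, 0.27], [0, 0, 0], 2.2], [[0.01, -0.13, 0.27], [0, 0, 0], 2.2], [[0.01, -0.13, 0.27], [0, 0, 0], 2.2], [[0.01, -0.12, 0.27], [0, 0, 0], 2.2], [[0.01, -0.11, 0.28], [0, 0, 0], 2.2]]
```

apply_moves(
  increments=[
    [[0, -0.14, 0.27], [0, 0, 0], 2.2],
    [[0, -0.13, 0.27], [0, 0, 0], 2.2],
    [[0, -0.13, 0.27], [0, 0, 0], 2.2],
    [[0, -0.12, 0.27], [0, 0, 0], 2.2],
    [[0, -0.11, 0.28], [0, 0, 0], 2.2],
  ],
)

```text
t: 31.82
eef_pos: [606.9, -29.6, 257.8]
tcp_rot: [-1.148, 0.001, -1.508]
ft_force: [-1.5, -3.1, -11.0]
opening: 0.252
```

```bash
python3 - <<'E'
from h import *
arc([.04,.04,.04,.04,.04])
E
```

```text
t 31.82 phi -0.789 rad 74.9 g [599.2 -30.1 275. ] F [ -1.5  -3.1 -11. ] Ftan 8.9 Frad -6.7 q [-0.21  0.29  1.84  0.19  0.61 -0.4 ]
[[[0.01, -0.08, 0.29], [0, 0, 0], 2.2], [[0.01, -0.08, 0.29], [0, 0, 0], 2.2], [[0.01, -0.07, 0.29], [0, 0, 0], 2.2], [[0.01, -0.06, 0.29], [0, 0, 0], 2.2], [[0.02, -0.05, 0.29], [0, 0, 0], 2.2]]
```

apply_moves(
  increments=[
    [[0.01, -0.09, 0.29], [0, 0, 0], 2.2],
    [[0.01, -0.08, 0.29], [0, 0, 0], 2.2],
    [[0.01, -0.07, 0.29], [0, 0, 0], 2.2],
    [[0.01, -0.06, 0.29], [0, 0, 0], 2.2],
    [[0.02, -0.05, 0.29], [0, 0, 0], 2.2],
  ],
)

```text
t: 32.45
eef_pos: [614.8, -29.0, 264.7]
tcp_rot: [-1.16, 0.002, -1.507]
ft_force: [-10.1, -3.1, -8.7]
opening: 0.256
```

```bash
python3 - <<'E'
from h import *
arc([.03,.03,.03,.03,.03])
E
```

```text
t 32.45 phi -0.647 rad 74.8 g [607.3 -29.6 281.9] F [-10.1  -3.1  -8.7] Ftan 13.4 Frad -0.9 q [-0.2   0.29  1.8   0.18  0.65 -0.39]
[[[0.01, -0.03, 0.22], [0, 0, 0], 2.2], [[0.01, -0.03, 0.22], [0, 0, 0], 2.2], [[0.01, -0.03, 0.22], [0, 0, 0], 2.2], [[0.01, -0.03, 0.22], [0, 0, 0], 2.2], [[0.01, -0.02, 0.22], [0, 0, 0], 2.2]]
```

apply_moves(
  increments=[
    [[0.01, -0.04, 0.27], [0, 0, 0], 2.2],
    [[0.01, -0.04, 0.27], [0, 0, 0], 2.2],
    [[0.01, -0.03, 0.27], [0, 0, 0], 2.2],
    [[0.01, -0.03, 0.27], [0, 0, 0], 2.2],
    [[0.01, -0.02, 0.27], [0, 0, 0], 2.2],
  ],
)

```text
t: 33.08
eef_pos: [619.3, -28.7, 267.9]
tcp_rot: [-1.18, 0.005, -1.504]
ft_force: [-12.8, -4.2, -6.9]
opening: 0.254
```

```bash
python3 - <<'E'
from h import *
arc([.036]*5)
E
```

```text
t 33.08 phi -0.568 rad 74.8 g [612.2 -29.2 285.3] F [-12.8  -4.2  -6.9] Ftan 14.5 Frad 1.1 q [-0.2   0.3   1.78  0.16  0.69 -0.37]
[[[0.02, -0.03, 0.27], [0, 0, 0], 2.2], [[0.02, -0.03, 0.27], [0, 0, 0], 2.2], [[0.02, -0.02, 0.27], [0, 0, 0], 2.2], [[0.02, -0.01, 0.27], [0, 0, 0], 2.2], [[0.02, -0.0, 0.27], [0, 0, 0], 2.2]]
```

```bash
python3 - <<'E'
from h import *
T,_=TW(); print(np.degrees(R.from_matrix(T[:3,:3].T@Rh(25)).as_rotvec()))
E
```

```text
[ 2.62722895  0.26856563 -0.40210919]
```

apply_moves(
  increments=[
    [[0.02, -0.03, 0.4], [1, 0, 0], 2.2],
    [[0.02, -0.03, 0.4], [1, 0, 0], 2.2],
    [[0.02, -0.02, 0.4], [1, 0, 0], 2.2],
    [[0.02, -0.01, 0.4], [1, 0, 0], 2.2],
    [[0.02, 0, 0.4], [1, 0, 0], 2.2],
  ],
)

```text
t: 33.7
eef_pos: [629.1, -27.9, 273.1]
tcp_rot: [-1.112, 0.008, -1.502]
ft_force: [-13.4, -4.5, -7.8]
opening: 0.254
```

```bash
python3 - <<'E'
from h import *
arc([.036]*5)
T,_=TW(); print(np.degrees(R.from_matrix(T[:3,:3].T@Rh(25)).as_rotvec()))
E
```

```text
t 33.7 phi -0.436 rad 74.8 g [620.8 -28.6 290. ] F [-13.4  -4.5  -7.8] Ftan 15.5 Frad -1.4 q [-0.2   0.3   1.79  0.22  0.62 -0.42]
[[[0.02, 0.03, 0.27], [0, 0, 0], 2.2], [[0.02, 0.03, 0.27], [0, 0, 0], 2.2], [[0.02, 0.03, 0.27], [0, 0, 0], 2.2], [[0.02, 0.04, 0.26], [0, 0, 0], 2.2], [[0.02, 0.05, 0.26], [0, 0, 0], 2.2]]
[-1.27059724  0.32041866 -0.64106113]
```

apply_moves(
  increments=[
    [[0.03, 0.02, 0.36], [0.4, 0, 0], 2.2],
    [[0.03, 0.03, 0.36], [0.5, 0, 0], 2.2],
    [[0.03, 0.03, 0.36], [0.5, 0, 0], 2.2],
    [[0.03, 0.04, 0.36], [0.5, 0, 0], 2.2],
    [[0.03, 0.04, 0.36], [0.5, 0, 0], 2.2],
  ],
)

```text
t: 34.33
eef_pos: [638.2, -27.2, 276.8]
tcp_rot: [-1.088, 0.012, -1.499]
ft_force: [-13.3, -3.4, -7.6]
opening: 0.259
```

```bash
python3 - <<'E'
from h import *
arc([.036]*5)
T,_=TW(); print(np.degrees(R.from_matrix(T[:3,:3].T@Rh(25)).as_rotvec()))
E
```

```text
t 34.33 phi -0.311 rad 74.9 g [629.5 -28.1 293.5] F [-13.3  -3.4  -7.6] Ftan 15.0 Frad -3.2 q [-0.2   0.3   1.79  0.24  0.61 -0.44]
[[[0.02, 0.07, 0.26], [0, 0, 0], 2.2], [[0.02, 0.07, 0.26], [0, 0, 0], 2.2], [[0.02, 0.07, 0.26], [0, 0, 0], 2.2], [[0.02, 0.08, 0.26], [0, 0, 0], 2.2], [[0.02, 0.09, 0.25], [0, 0, 0], 2.2]]
[-2.63833999  0.36232187 -0.91763754]
```

apply_moves(
  increments=[
    [[0.03, 0.08, 0.34], [0, 0, 0], 2.2],
    [[0.03, 0.08, 0.34], [0, 0, 0], 2.2],
    [[0.03, 0.08, 0.34], [0, 0, 0], 2.2],
    [[0.03, 0.09, 0.34], [0, 0, 0], 2.2],
    [[0.03, 0.1, 0.34], [0, 0, 0], 2.2],
  ],
)

```text
t: 34.95
eef_pos: [649.5, -26.4, 279.4]
tcp_rot: [-1.102, 0.015, -1.497]
ft_force: [-9.9, -2.5, -6.5]
opening: 0.256
```

```bash
python3 - <<'E'
from h import *
arc([.036]*5)
T,_=TW(); print(np.degrees(R.from_matrix(T[:3,:3].T@Rh(25)).as_rotvec()))
E
```

```text
t 34.95 phi -0.153 rad 74.9 g [641.  -27.3 296.2] F [-9.9 -2.5 -6.5] Ftan 10.8 Frad -4.9 q [-0.2   0.32  1.75  0.23  0.64 -0.42]
[[[0.02, 0.11, 0.25], [0, 0, 0], 2.2], [[0.02, 0.11, 0.25], [0, 0, 0], 2.2], [[0.02, 0.11, 0.24], [0, 0, 0], 2.2], [[0.02, 0.12, 0.24], [0, 0, 0], 2.2], [[0.02, 0.12, 0.24], [0, 0, 0], 2.2]]
[-1.84184241  0.39703068 -1.13656006]
```

apply_moves(
  increments=[
    [[0.03, 0.1, 0.25], [0, 0, 0], 2.2],
    [[0.03, 0.11, 0.25], [0, 0, 0], 2.2],
    [[0.03, 0.11, 0.24], [0, 0, 0], 2.2],
    [[0.03, 0.11, 0.24], [0, 0, 0], 2.2],
    [[0.03, 0.11, 0.24], [0, 0, 0], 2.2],
  ],
)

```text
t: 35.58
eef_pos: [659.5, -25.7, 280.3]
tcp_rot: [-1.11, 0.017, -1.495]
ft_force: [-7.5, -1.8, -6.3]
opening: 0.259
```

```bash
python3 - <<'E'
from h import *
arc([.03]*5)
E
```

```text
t 35.58 phi -0.017 rad 75.0 g [651.2 -26.6 297.2] F [-7.5 -1.8 -6.3] Ftan 7.6 Frad -6.1 q [-0.19  0.33  1.72  0.22  0.66 -0.41]
[[[0.02, 0.12, 0.19], [0, 0, 0], 2.2], [[0.02, 0.11, 0.19], [0, 0, 0], 2.2], [[0.02, 0.12, 0.19], [0, 0, 0], 2.2], [[0.02, 0.12, 0.19], [0, 0, 0], 2.2], [[0.02, 0.12, 0.19], [0, 0, 0], 2.2]]
```

apply_moves(
  increments=[
    [[0.02, 0.12, 0.2], [0, 0, 0], 2.2],
    [[0.02, 0.11, 0.2], [0, 0, 0], 2.2],
    [[0.02, 0.12, 0.2], [0, 0, 0], 2.2],
    [[0.02, 0.12, 0.2], [0, 0, 0], 2.2],
    [[0.02, 0.12, 0.2], [0, 0, 0], 2.2],
  ],
)

```text
t: 36.2
eef_pos: [669.0, -25.0, 279.9]
tcp_rot: [-1.115, 0.019, -1.495]
ft_force: [-6.2, -1.6, -6.8]
opening: 0.255
```

```bash
python3 - <<'E'
from h import *
arc([.02]*5)
d=np.loadtxt('log'); print(d[:,[1,4]].round(3))
E
```

```text
t 36.2 phi 0.112 rad 75.0 g [660.8 -25.9 296.7] F [-6.2 -1.6 -6.8] Ftan 5.4 Frad -7.5 q [-0.19  0.35  1.69  0.21  0.68 -0.4 ]
[[[0.01, 0.1, 0.11], [0, 0, 0], 2.2], [[0.01, 0.09, 0.12], [0, 0, 0], 2.2], [[0.01, 0.09, 0.12], [0, 0, 0], 2.2], [[0.01, 0.09, 0.12], [0, 0, 0], 2.2], [[0.01, 0.09, 0.12], [0, 0, 0], 2.2]]
[[-0.988  8.611]
 [-0.789  8.921]
 [-0.647 13.357]
 [-0.568 14.525]
 [-0.436 15.461]
 [-0.311 14.956]
 [-0.153 10.781]
 [-0.017  7.562]
 [ 0.112  5.353]]
```

apply_moves(
  increments=[
    [[0.02, 0.14, 0.19], [0, 0, 0], 2.2],
    [[0.02, 0.14, 0.19], [0, 0, 0], 2.2],
    [[0.02, 0.14, 0.19], [0, 0, 0], 2.2],
    [[0.02, 0.14, 0.19], [0, 0, 0], 2.2],
    [[0.02, 0.14, 0.18], [0, 0, 0], 2.2],
  ],
)

```text
t: 36.83
eef_pos: [679.0, -24.3, 278.0]
tcp_rot: [-1.12, 0.021, -1.494]
ft_force: [-6.1, -1.9, -7.1]
opening: 0.26
```

```bash
python3 - <<'E'
from h import *
arc([.02]*5)
d=np.loadtxt('log'); x,F=d[:,1],d[:,4]
def m(v): 
    u=x-v[0]; w=np.where(np.abs(u)<.67,-(6-13.3*u**2)*u/1.548,0); return v[1]+v[2]*w-F
f=least_squares(m,[-.07,9.5,7],loss='soft_l1'); print(f.x,f.fun.round(1))
E
```

```text
t 36.83 phi 0.248 rad 75.0 g [670.8 -25.3 294.9] F [-6.1 -1.9 -7.1] Ftan 4.1 Frad -8.3 q [-0.19  0.37  1.67  0.21  0.69 -0.39]
[[[0.01, 0.12, 0.1], [0, 0, 0], 2.2], [[0.01, 0.11, 0.1], [0, 0, 0], 2.2], [[0.01, 0.11, 0.1], [0, 0, 0], 2.2], [[0.01, 0.11, 0.1], [0, 0, 0], 2.2], [[0.01, 0.11, 0.1], [0, 0, 0], 2.2]]
[-0.07865126  9.32490124  6.0457465 ] [ 0.7  0.4 -0.2  0.2 -0.1 -0.8  0.3  0.3 -0.1 -0.7]
```

apply_moves(
  increments=[
    [[0, 0, 0], [0, 0, 0], 5],
    [[0, 0, 0], [0, 0, 0], 6],
    [[0, 0, 0], [0, 0, 0], 6],
    [[0, 0, 0], [0, 0, 0], 6],
    [[0, 0, 0], [0, 0, 0], 6],
  ],
)

```text
t: 37.45
eef_pos: [682.2, -23.9, 283.3]
tcp_rot: [-1.108, 0.02, -1.495]
ft_force: [0.4, -0.7, 0.2]
opening: 0.625
```

```bash
python3 - <<'E'
from h import *
arc([.02])
p,C=shot('wrist')
im=p['img'].astype(int).max(2)
for r in (200,220,240,255): 
    w=np.where(im[r,235:325]<60)[0]; print(r,(w.min()+235,w.max()+235) if len(w) else None)
E
```

```text
t 37.45 phi 0.269 rad 80.8 g [673.9 -24.8 300.1] F [ 0.4 -0.7  0.2] Ftan -0.4 Frad 0.3 q [-0.18  0.36  1.66  0.21  0.68 -0.39]
[[[0.01, 0.34, -0.1], [0, 0, 0], 2.2]]
200 (np.int64(242), np.int64(292))
220 (np.int64(241), np.int64(292))
240 (np.int64(242), np.int64(292))
255 (np.int64(242), np.int64(292))
```

apply_moves(
  increments=[
    [[0, -1, -0.3], [0, 0, 0], 6],
    [[0, -2, -0.1], [0, 0, 0], 6],
    [[0, -2.5, 0], [0, 0, 0], 6],
    [[0, -2.5, 0], [0, 0, 0], 6],
    [[0, -2, 0], [0, 0, 0], 6],
  ],
)

```text
t: 38.12
eef_pos: [630.6, -29.6, 376.8]
tcp_rot: [-1.107, 0.019, -1.495]
ft_force: [-0.5, 1.0, -0.1]
opening: 0.628
```

```bash
python3 - <<'E'
from h import *
T,s=TW(); print(T[:3,3],s['ft_force'].round(1))
for c in ('wrist','top','scene'):
    p,C=shot(c,c+'12.png')
    for th in ['handle','shaft','knob','blank_mid','punch']: print(c,th,find(p,C,th,n=3))
    if c=='wrist':
        im=p['img'].astype(int).max(2)
        for r in range(150,290,20): 
            w=np.where(im[r,225:335]<60)[0]; print(r,(w.min()+225,w.max()+225) if len(w) else None)
        print(pix(p,C,[670.8,-25,294.9]))
E
```

```text
[630.56170227 -29.55456512 376.82188814] [-0.5  1.  -0.1]
wrist handle [(0.61, [670.1, -15.0, 290.6], [274, 193])]
wrist shaft [(0.35, [775.8, -63.7, 0.4], [253, 184])]
wrist knob []
wrist blank_mid []
wrist punch []
150 (np.int64(265), np.int64(289))
170 (np.int64(262), np.int64(293))
190 (np.int64(262), np.int64(292))
210 (np.int64(262), np.int64(292))
230 (np.int64(263), np.int64(292))
250 None
270 (np.int64(334), np.int64(334))
(np.float64(276.16437783732886), np.float64(207.109234349284))
top handle [(0.8, [670.8, -17.7, 293.8], [286, 149])]
top shaft []
top knob [(0.81, [562.6, 163.5, 110.5], [221, 204])]
top blank_mid [(0.78, [740.1, -438.0, -2.0], [418, 156]), (0.57, [442.6, -327.3, 4.0], [386, 251]), (0.55, [434.7, -215.8, 4.3], [349, 253])]
top punch []
scene handle [(0.95, [665.2, -14.1, 294.8], [288, 201])]
scene shaft [(0.73, [665.8, -20.2, 294.9], [286, 202]), (0.71, [647.3, -17.2, 227.1], [283, 216])]
scene knob []
scene blank_mid [(0.89, [740.7, -438.8, 4.4], [153, 372]), (0.59, [437.7, -329.9, 3.7], [157, 265]), (0.51, [437.3, -219.5, 3.7], [192, 250])]
scene punch []
```

```bash
python3 -c "
from cell import env; print(env.job_done())"
```

```text
the job is handed in; nothing more can be done
None
```

I pressed the first case back and handed the job in at about 38 s of the 72 s allowed. No verdict came back.

- **Disc:** I took the solid bronze disc from the middle place on the rack and laid it flat in the nest. The wrist camera showed it sitting between all four pins after I let go.
- **Slide:** I pushed the slide home by the knob. The force rose from about 4 N to 17 N at the stop. The cameras put the knob at x = 563–566 mm, against about 563 mm expected for fully home.
- **Flywheel:** I turned it one way only, top away from the robot. The drag was about 9–10 N. It rose to 15.5 N, against the 17 N you described, and fell to 4 N past bottom. A fit to those forces puts bottom at about -0.08 rad. I stopped at about +0.25 rad, so the ram should have lifted about 1.4 mm.
- **After letting go:** The wrist force read about zero, and the handle was still where I left it, to within the cameras' few millimetres.

**Not checked or not in full agreement:**
- I did not see the ram or punch; the lift comes only from the handle forces and angle.
- The wrist camera measured sizes about 3% too small, so I lined the disc up with the pins in the same picture instead.
- My first approach to the rack reached a wrist joint's limit, so I picked the disc up with the gripper turned half round.

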